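# Proof-pull a batch of valve stems

## Task

Proof-pull the stems of this batch: stand every small valve body that is on the bench upright in its own pocket of the blue carrier, stem towards the machine, while the carrier is still out in front, then slide the loaded carrier into the tester's slot until it is fully home. Zero the tester: slide its orange dust cover right back, press the red button fully down, and slide the cover fully shut again. Then pull the gauge's D-handle out until the pointer stands in the green band, keep it there for two seconds without ever going into the red, let the handle go all the way back in, and draw the carrier with its valves back out of the slot to the front.

Things in the scene. Friction and masses are not known exactly. Their poses are not given: they have to be found in the camera images.
- tester_home (a point): Grey stem pull tester, 350 mm wide, fixed, place and yaw vary. Point on the bench top in its slot where the carrier's centre stands when home; x axis points into the machine, y to its left. The slot's floor is the bench; back stop (front of the 120 mm high head) at x = +32 mm. A clear guard 118 mm up covers the slot from x = -16 mm back: no loading from above there.
- slot_mouth (a point): Middle of the slot's mouth on the bench, 40 mm in front of tester_home, same axes. The slot is 219 mm wide inside, between rails 46 mm high; lips 6 mm wide reach in over the tray's ends, underside 37 mm above the bench. Flared lead-in plates, 36 mm high, reach 25 mm further out (to -x). Beware of the bench drill: its feed handle hangs 0.3 to 0.4 m up at about x = 0.59, y = 0.12.
- carrier_grip (a point): Centre of the black grip bar of the loose blue carrier; 54 mm above the bench. Bar along the carrier's x, 90 mm long, 16 mm wide, 26 mm high. x axis points from grip to tray (the way it goes in). The tray's centre lies 90 mm ahead (+x); tray 64 (x) x 214 (y) x 33 mm high, 0.25 kg, slides on the bench, 2.5 mm play each side in the slot. Home: grip at x = -90, y = 0 mm from tester_home.
- pocket_1 (a point): Centre of the floor of the carrier's left (+y) pocket, 5 mm above the carrier's underside; pocket 50 mm along the carrier's x, 44 mm along y, walls 28 mm high; an 8 mm high white insert narrows its foot to 36 mm along y and, along x, to -21..+16 mm of this point (the foot of a valve whose mid is over this point fits it). Pocket pitch 72 mm along y. Axes as carrier_grip.
- pocket_2 (a point): Centre of the floor of the carrier's middle pocket, 5 mm above the carrier's underside; pocket 50 mm along the carrier's x, 44 mm along y, walls 28 mm high; an 8 mm high white insert narrows its foot to 36 mm along y and, along x, to -21..+16 mm of this point (the foot of a valve whose mid is over this point fits it). Pocket pitch 72 mm along y. Axes as carrier_grip.
- pocket_3 (a point): Centre of the floor of the carrier's right (-y) pocket, 5 mm above the carrier's underside; pocket 50 mm along the carrier's x, 44 mm along y, walls 28 mm high; an 8 mm high white insert narrows its foot to 36 mm along y and, along x, to -21..+16 mm of this point (the foot of a valve whose mid is over this point fits it). Pocket pitch 72 mm along y. Axes as carrier_grip.
- valve_1_mid (a point): Small grey cast valve body (may be absent), 38 x 46 x 86 mm, 0.19 kg, upright on the bench. Point half-way up (43 mm), middle of its 38 x 46 outline; z up. Its side stem points along its -y; its round axis lies 4 mm to +y of this point. Foot 28 mm across, widest 40 mm up; grip across its x axis at the hex near the top (35 mm wide at 62 mm up).
- valve_1_stem (a point): Tip of that valve body's side stem, 23 mm from its mid along its -y, 38 mm above its foot. In the carrier the stem points along the carrier's +x, to the machine's head. It stands leaning by about 0.04 rad.
- valve_2_mid (a point): Small grey cast valve body (may be absent), 38 x 46 x 86 mm, 0.19 kg, upright on the bench. Point half-way up (43 mm), middle of its 38 x 46 outline; z up. Its side stem points along its -y; its round axis lies 4 mm to +y of this point. Foot 28 mm across, widest 40 mm up; grip across its x axis at the hex near the top (35 mm wide at 62 mm up).
- valve_2_stem (a point): Tip of that valve body's side stem, 23 mm from its mid along its -y, 38 mm above its foot. In the carrier the stem points along the carrier's +x, to the machine's head. It stands leaning by about 0.04 rad.
- valve_3_mid (a point): Small grey cast valve body (may be absent), 38 x 46 x 86 mm, 0.19 kg, upright on the bench. Point half-way up (43 mm), middle of its 38 x 46 outline; z up. Its side stem points along its -y; its round axis lies 4 mm to +y of this point. Foot 28 mm across, widest 40 mm up; grip across its x axis at the hex near the top (35 mm wide at 62 mm up).
- valve_3_stem (a point): Tip of that valve body's side stem, 23 mm from its mid along its -y, 38 mm above its foot. In the carrier the stem points along the carrier's +x, to the machine's head. It stands leaning by about 0.04 rad.
- dust_cover (a joint): Slide of the orange dust cover, m: 0 = shut over the button, 0.055 = right back. Slides along the tester's +x and stays where left (friction about 1.2 N).
- cover_grip (a point): Middle of the upright fin on the orange dust cover, on the machine's left console: fin 11 mm thick (tester's x), 34 mm wide (y), from 15 mm below to 11 mm above this point; under it the cover's top, 82 mm above the bench. Shut: x = -48, y = +148 mm from tester_home, 98 mm up; moves with the cover.
- zero_button (a joint): Travel of the red zero button, m: 0 = up, 0.006 = fully down (about 4 N); springs back.
- button_top (a point): Centre of the top of the round red button, 24 mm in diameter, 73 mm above the bench when up; at x = -38, y = +148 mm from tester_home, on the left console. Pressed straight down; the shut dust cover (44 mm long) hides it.
- gauge (a joint): Draw of the spring gauge, m: 0 = in, end stop 0.085. A damped spring draws it back: 2 N at 0, 160 N/m (11 N at 0.058); let go, it returns by itself. A black pointer on the white scale moves with it: in the green band from 0.052 to 0.064, in the red from 0.071 on.
- gauge_grip (a point): Middle of the black cross-bar of the gauge's steel D-handle, right front of the machine: bar along the tester's y, 16 mm thick, 48 mm free, 34 mm above the bench; the opening behind it is 36 mm deep. At rest at x = -145, y = -143 mm from tester_home; pulled along the tester's -x, moves with the gauge.
Not all that is in view belongs to the job. What is shaped like the part that bears valve_2_mid but yellow is not meant.

How it is judged (in metres and radians):
On the way, in this order (a step that is already met when the one before it is completed fails the run):
1. every valve body stands upright in a pocket, stem towards the machine, with the carrier still out in front ((horizontal distance between valve_1_mid and pocket_1 below 0.012 m or horizontal distance between valve_1_mid and pocket_2 below 0.012 m or horizontal distance between valve_1_mid and pocket_3 below 0.012 m) and angle between each of valve_1_mid, valve_2_mid, valve_3_mid's own z axis and vertical below 0.15 rad and height (world z) of each of valve_1_mid, valve_2_mid, valve_3_mid below 0.056 m and angle between the y axis of each of valve_1_mid, valve_2_mid, valve_3_mid and the x axis of carrier_grip, either way round below 0.4 rad and x of each of valve_1_stem, valve_2_stem, valve_3_stem in the frame of carrier_grip above 0.097 m and (horizontal distance between valve_2_mid and pocket_1 below 0.012 m or horizontal distance between valve_2_mid and pocket_2 below 0.012 m or horizontal distance between valve_2_mid and pocket_3 below 0.012 m) and (horizontal distance between valve_3_mid and pocket_1 below 0.012 m or horizontal distance between valve_3_mid and pocket_2 below 0.012 m or horizontal distance between valve_3_mid and pocket_3 below 0.012 m) and x of carrier_grip in the frame of tester_home below -0.165 m and height (world z) of carrier_grip between 0.049 and 0.059 m), for 0.2 s.
2. the loaded carrier is fully home in the slot ((horizontal distance between valve_1_mid and pocket_1 below 0.012 m or horizontal distance between valve_1_mid and pocket_2 below 0.012 m or horizontal distance between valve_1_mid and pocket_3 below 0.012 m) and angle between each of valve_1_mid, valve_2_mid, valve_3_mid's own z axis and vertical below 0.15 rad and height (world z) of each of valve_1_mid, valve_2_mid, valve_3_mid below 0.056 m and angle between the y axis of each of valve_1_mid, valve_2_mid, valve_3_mid and the x axis of carrier_grip, either way round below 0.4 rad and x of each of valve_1_stem, valve_2_stem, valve_3_stem in the frame of carrier_grip above 0.097 m and (horizontal distance between valve_2_mid and pocket_1 below 0.012 m or horizontal distance between valve_2_mid and pocket_2 below 0.012 m or horizontal distance between valve_2_mid and pocket_3 below 0.012 m) and (horizontal distance between valve_3_mid and pocket_1 below 0.012 m or horizontal distance between valve_3_mid and pocket_2 below 0.012 m or horizontal distance between valve_3_mid and pocket_3 below 0.012 m) and x of carrier_grip in the frame of tester_home between -0.095 and -0.082 m and y of carrier_grip in the frame of tester_home between -0.01 and 0.01 m and height (world z) of carrier_grip below 0.059 m), for 0.2 s.
3. the dust cover is slid back and the zero button pressed down (value of joint dust_cover above 0.04 m and value of joint zero_button above 0.004 m), for 0.05 s.
4. the dust cover is shut again over the released button (value of joint dust_cover below 0.005 m and value of joint zero_button below 0.002 m), for 0.2 s.
5. the gauge is held in the green band for two seconds (value of joint gauge between 0.052 and 0.064 m and x of carrier_grip in the frame of tester_home between -0.095 and -0.082 m and y of carrier_grip in the frame of tester_home between -0.01 and 0.01 m and height (world z) of carrier_grip below 0.059 m), for 1.8 s.
At the end, for the whole second after the job is handed in: Each valve body stands upright (0.15 rad) in a pocket (within 12 mm of its centre), stem towards the machine (0.4 rad); the carrier stands on the bench clear in front of the slot (grip over 165 mm in front of tester_home); cover shut and gauge in (within 5 mm), button up (all of step 1 and all of step 4 and value of joint gauge below 0.005 m); the robot touches nothing.
It fails at once if the gauge is pulled into the red band (value of joint gauge above 0.071 m).
Of valve_1, valve_2, valve_3 only 2 to 3 are there at a start; the rules pass over those that are not, and their reading is None.
At some moment in a run one of carrier may be knocked a few centimetres aside while the robot is not near it.
Once in a run the grip may slacken for a moment while it holds something.
It also fails if it takes over 210 s, if anything falls off the work surface, if the arm or the gripper's body presses on something with over 40 N, if the wrist force passes 120 N, or if a joint passes its speed limit or range.

## Robot

A 6-joint arm with a two-finger parallel gripper is mounted at the origin on a cart in front of the work surface, level with it; the furniture and walls round the work are solid. World frame = base frame: x ahead of the robot, y to its left, z up, the work surface at z = 0. Lengths are in m, angles in degrees, forces in N, time in s.
With the tool pointing down it reaches from about 0.4 to 0.825 m from the base axis. Payload 7 kg.
Tool frame: the origin (TCP) lies midway between the tips of the shut fingers; the grasp point (between the pads) lies 19 mm behind it; z points along the fingers, y is the direction in which the jaws open and shut (so a half turn about z gives the same grasp; the last joint's range is limited). The gripper opens to 88 mm and grips with 3 to 60 N. Pads are 19 mm wide; open, the fingers measure 130 mm over their backs; the gripper's body (78 mm by 193 mm) begins 47 mm behind the grasp point.
Start: joints at [93.341, 20.546, 0.682, 0, -70.136, -16.507], TCP at [0.154, 0.657, 0.227] pointing down, gripper open.
Joint ranges: [-176.03, 176.03], [-82.01, 121.73], [-58.28, 71.71], [-173.87, 95.51], [-174.79, -0.11], [-173.66, 173.66]. Speed limits (degrees/s): [136.94, 136.94, 172.46, 180, 180, 180].

## Interface

Orientations are given as a 3x3 rotation matrix whose columns are the frame's x, y, z axes.
In Python, from rig import robot gives the robot as it stands. Calls block until the motion is done:
- robot.goto(position, orientation): joint-space move of the TCP to a pose.
- robot.servo_line(position, ori=None, speed=0.15): straight line of the TCP; ori=None keeps the orientation; speed is the mean speed in m/s.
- robot.movej(angles): joint-space move.
- robot.move_gripper(opening): opening from 0.0 (shut) to 1.0 (fully open); the grip force is fixed at half the most; returns when the fingers have stopped.
- robot.dwell(seconds).
- robot.ik(position, orientation): joint angles nearest the present ones, or None.
- robot.grab_frame(name): name is "side" or "top" or "wrist"; returns (picture, depth): 400x640x3 uint8, red, green, blue; 400x640 float32, m along the optical axis (not along the pixel's ray), 0 where there is no reading.
- robot.camera_info(name): a dict with "vfov" (degrees; the focal length in pixels is half the picture's height over the tangent of half this angle, whatever the lens; pixels are square), "cx", "cy" (the principal point, pixels), "view" (4x4, takes a point from world to camera coordinates); the wrist camera has in their place "T_tool_cam" (4x4, takes a point from camera to tool coordinates, whose origin is the TCP and whose axes are the flange's). Camera axes: x right, y down, z forward; pixel columns grow to the right and rows downward; lengths in m; the calibration is good to about 2 mm. A picture is of the moment at which its call begins: read the wrist's pose just before it. camera_info takes no time and is no camera call.
A pose or a line that the arm cannot do raises robot.Unreachable and nothing moves.
- robot.job_done(): hands the job in, once; it reports no verdict.
Readings, each from a call of its own:
- robot.read_t(): time.
- robot.read_qpos(): joint angles.
- robot.read_qvel(): joint speeds.
- robot.read_effort(): joint torques, N m.
- robot.read_position(): TCP position.
- robot.read_tcp_rot(): TCP orientation.
- robot.read_force(): force on the tool from outside, world axes, zero at the start.
- robot.read_ft_torque(): the same for the moment, N m.
- robot.read_grip_width(): opening from 0.0 (shut) to 1.0 (fully open).
Only numpy, scipy, OpenCV 4.12 (cv2) and the standard library are available. Lean on these libraries where they do the work, as an engineer would, in place of code of your own. Each camera call takes 0.05 s, during which the arm holds its last target.

## Working session

There is one attempt and no reset: what is moved stays moved. The work goes in short steps, each a Python script; the robot and the scene stay as the last script left them, time stands still between calls to the robot, and variables do not carry over. Pictures are saved under pics/ and viewed, and the job is handed in when it is done.

```bash
ls -la; mkdir -p pics; cat > h.py <<'E'
import numpy as np, cv2
from rig import robot
def save(name,img): cv2.imwrite('pics/'+name+'.png',cv2.cvtColor(img,cv2.COLOR_RGB2BGR))
def K(ci,shape=(400,640)):
    f=shape[0]/2/np.tan(np.radians(ci['vfov'])/2); return f,ci['cx'],ci['cy']
E
python3 - <<'E'
from h import *
for n in ['side','top','wrist']:
    im,d=robot.grab_frame(n); save('a_'+n,im); ci=robot.camera_info(n); print(n,ci, (d>0).mean(), np.median(d[d>0]))
    np.savez('pics/a_%s.npz'%n,im=im,d=d)
print(robot.read_t(),robot.read_position(),robot.read_tcp_rot(),robot.read_grip_width(),robot.read_force())
E
```

```text
total 12
drwxr-xr-x  3 agent agent 4096 Dec  6 18:16 .
drwxr-xr-x 23 root  root  4096 Dec  6 18:16 ..
drwxr-xr-x  2 agent agent 4096 Dec  6 18:16 pics
side {'vfov': 57.276013937589056, 'cx': 316.7932312224588, 'cy': 195.0210638160746, 'view': array([[ 0.95395689, -0.29984241,  0.00779623, -0.55790328],
       [-0.12145945, -0.40993138, -0.90399329,  0.11777204],
       [ 0.27425145,  0.8614237 , -0.42747556,  0.81128752],
       [ 0.        ,  0.        ,  0.        ,  1.        ]])} 0.93123046875 0.7833919
top {'vfov': 54.236186411368514, 'cx': 314.53423542452106, 'cy': 201.16562832001378, 'view': array([[-0.01679854, -0.99984043, -0.00607621, -0.05515457],
       [-0.99692353,  0.01721424, -0.07646669,  0.5473913 ],
       [ 0.07655908,  0.00477299, -0.99705362,  0.98455942],
       [ 0.        ,  0.        ,  0.        ,  1.        ]])} 0.9515078125 1.0239114
wrist {'vfov': 67.14284994734948, 'cx': 318.48910712669226, 'cy': 200.36141998259626, 'T_tool_cam': array([[-1.42276787e-03, -9.64495014e-01, -2.64097222e-01,
         7.13324697e-02],
       [ 9.99998706e-01, -1.57064781e-03,  3.48795624e-04,
         7.50976307e-04],
       [-7.51215364e-04, -2.64096384e-01,  9.64496001e-01,
        -1.59367120e-01],
       [ 0.00000000e+00,  0.00000000e+00,  0.00000000e+00,
         1.00000000e+00]])} 0.995 0.7393127
0.15 [0.15371005 0.65687603 0.22585534] [[ 9.73689461e-01 -2.27878951e-01 -1.33365836e-04]
 [-2.27878931e-01 -9.73688624e-01 -1.28657312e-03]
 [ 1.63326134e-04  1.28311395e-03 -9.99999163e-01]] 0.9991619969951522 [ 0.42954889 -0.58812534 -0.44842917]
```

View pics/a_side.png

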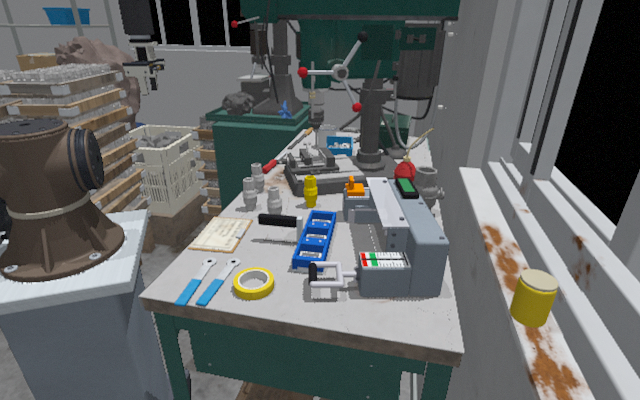

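View pics/a_top.png

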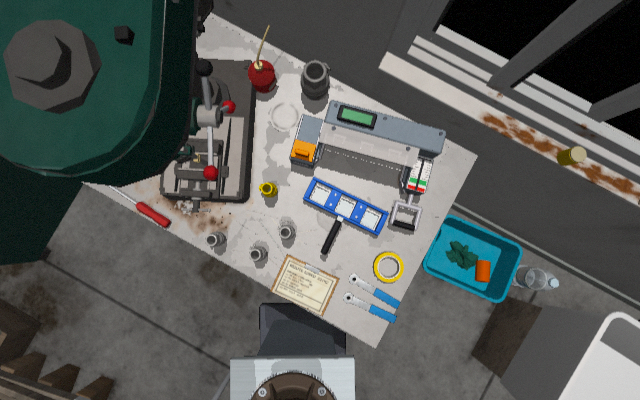

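View pics/a_wrist.png

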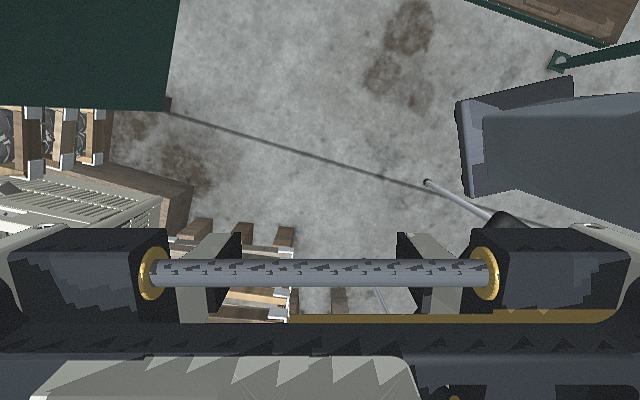

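Top view: carrier with three pockets at about (345,205) with its grip at (331,235). Three grey valves stand at (217,240), (258,254) and (287,231), and the yellow decoy at (268,188). The tester is at (370,145), its orange cover at (303,150) and the D-handle at (405,213). I'll measure next.

```bash
cat >> h.py <<'E'
def cloud(d,ci):
    f,cx,cy=K(ci); v,u=np.mgrid[0:400,0:640]
    P=np.stack([(u-cx)/f*d,(v-cy)/f*d,d],-1); V=ci['view']
    W=(P-V[:3,3])@V[:3,:3]; W[d<=0]=np.nan; return W
def proj(p,ci,V=None):
    f,cx,cy=K(ci); V=ci['view'] if V is None else V
    q=V[:3,:3]@np.asarray(p)+V[:3,3]; return np.array([cx+f*q[0]/q[2],cy+f*q[1]/q[2]])
def ray(uv,z,ci,V=None):
    f,cx,cy=K(ci); V=ci['view'] if V is None else V
    dd=V[:3,:3].T@np.array([(uv[0]-cx)/f,(uv[1]-cy)/f,1]); o=-V[:3,:3].T@V[:3,3]
    return o+dd*(z-o[2])/dd[2]
def wristV():
    T=np.eye(4);T[:3,:3]=robot.read_tcp_rot();T[:3,3]=robot.read_position()
    return np.linalg.inv(T@robot.camera_info('wrist')['T_tool_cam'])
E
python3 - <<'E'
from h import *
z=np.load('pics/a_top.npz'); im,d=z['im'],z['d']; ci=robot.camera_info('top'); W=cloud(d,ci)
hs=cv2.cvtColor(im,cv2.COLOR_RGB2HSV)
for n,(u,v) in dict(bench1=(370,270),bench2=(270,210),paper=(300,290),v1=(217,237),v2=(258,251),v3=(287,227),yel=(268,185),grip=(331,235),grip2=(326,248),grip3=(338,222),cov=(305,150),dh=(403,222),head=(390,125),guard=(370,150)).items(): print(n,W[v,u].round(3))
blue=(hs[...,0]>105)&(hs[...,0]<125)&(hs[...,1]>150)
m=np.zeros_like(blue);m[170:245,290:400]=blue[170:245,290:400]
pts=W[m&(abs(W[...,2]-.033)<.006)]; r=cv2.minAreaRect(pts[:,:2].astype(np.float32)); print('tray',r,len(pts))
dark=(im.max(2)<60)
m=np.zeros_like(dark);m[215:260,310:350]=dark[215:260,310:350]
pts=W[m&(W[...,2]>.055)]; print('grip',cv2.minAreaRect(pts[:,:2].astype(np.float32)),np.median(pts[:,2]))
org=(hs[...,0]<18)&(hs[...,0]>5)&(hs[...,1]>180)
m=np.zeros_like(org);m[130:170,280:330]=org[130:170,280:330]
pts=W[m]; print('orange',len(pts),cv2.minAreaRect(pts[pts[:,2]>.07][:,:2].astype(np.float32)),np.percentile(pts[:,2],[5,50,95]))
# head top
m=(abs(W[...,2]-.12)<.01); m[:90]=0;m[200:]=0;m[:,:310]=0;m[:,460:]=0
pts=W[m]; print('head',len(pts),cv2.minAreaRect(pts[:,:2].astype(np.float32)))
c=cv2.resize(im[80:300,180:460],None,fx=2.8,fy=2.8,interpolation=cv2.INTER_CUBIC); save('a_topcrop',c)
E
```

```text
bench1 [ 0.367 -0.205 -0.001]
bench2 [0.527 0.053 0.003]
paper [ 0.319 -0.023  0.004]
v1 [0.459 0.173 0.073]
v2 [0.425 0.071 0.09 ]
v3 [0.48  0.002 0.088]
yel [0.585 0.05  0.062]
grip [ 0.459 -0.103  0.067]
grip2 [ 0.428 -0.091  0.068]
grip3 [ 0.491 -0.121  0.068]
cov [ 0.668 -0.043  0.078]
dh [ 0.489 -0.286  0.038]
head [ 0.715 -0.245  0.121]
guard [ 0.656 -0.196  0.124]
tray ((0.5326763987541199, -0.14246177673339844), (0.21263334155082703, 0.06357068568468094), 62.580509185791016) 981
grip ((0.45403510332107544, -0.102409228682518), (0.01582910120487213, 0.08727700263261795), 63.205810546875) 0.06739744965031429
orange 126 ((0.6670950651168823, -0.038565829396247864), (0.05403956398367882, 0.04317943751811981), 73.55936431884766) [0.08045641 0.08541293 0.10980942]
head 4613 ((0.7202098369598389, -0.24633274972438812), (0.3100627362728119, 0.1784161776304245), 73.45262145996094)
```

View pics/a_topcrop.png

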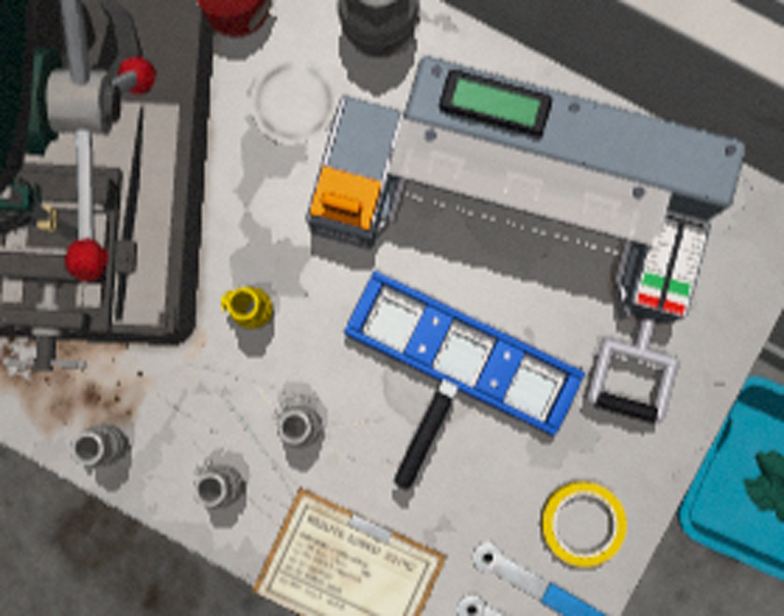

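```bash
cat >> h.py <<'E'
def R(th):
    """tool down, tool x at azimuth th deg (y = jaw axis)"""
    c,s=np.cos(np.radians(th)),np.sin(np.radians(th)); return np.array([[c,s,0],[s,-c,0],[0,0,-1.]])
def wgrab(n):
    V=wristV(); im,d=robot.grab_frame('wrist'); save(n,im); np.savez('pics/%s.npz'%n,im=im,d=d,V=V); return im,d,V
E
python3 - <<'E'
from h import *
robot.goto([0.1,0.44,0.28],R(20)); print(robot.read_qpos())
robot.goto([0.39,0.09,0.24],R(0)); print(robot.read_qpos(),robot.read_t())
wgrab('b1')
E
```

```text
[ 1.02349543e+02 -3.13044886e+00 -2.08627095e+01  1.14997699e-02
 -7.22132547e+01  7.60572570e+00]
[ 4.16864899e+01 -7.31186337e+00 -2.98220890e+01 -5.61422318e-04
 -6.74962273e+01  4.83486862e+01] 2.7417
```

View pics/b1.png

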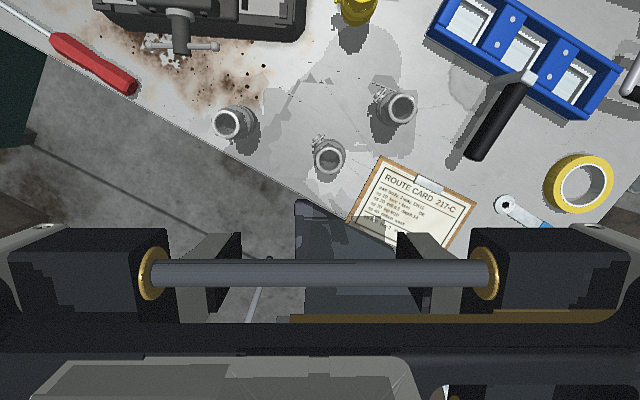

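```bash
python3 - <<'E'
from h import *
z=np.load('pics/b1.npz'); im=z['im']
c=cv2.resize(im[60:210,190:450],None,fx=3,fy=3,interpolation=cv2.INTER_CUBIC)
c=np.clip(c.astype(float)*1.0,0,255).astype(np.uint8); save('b1c',c)
E
```

```text
(no output)
```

View pics/b1c.png

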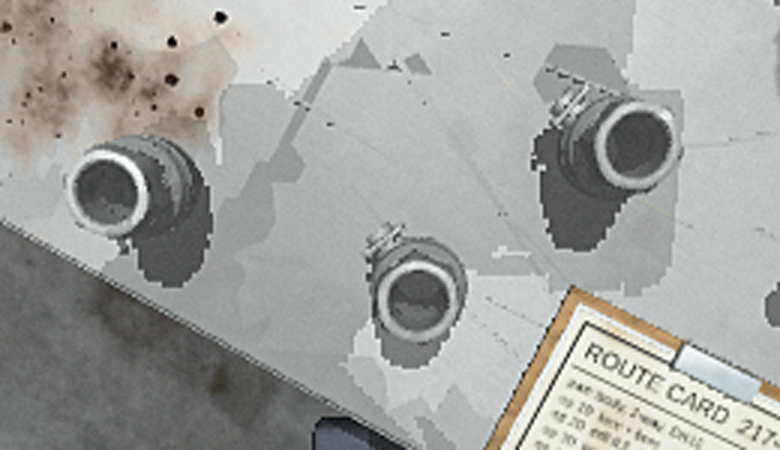

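```bash
python3 - <<'E'
from h import *
q=robot.ik([0.34,0.19,0.2],R(0)); print(q)
robot.goto([0.34,0.19,0.2],R(0)) if q is not None else 0
im,d,V=wgrab('b2'); print(robot.read_position())
E
python3 - <<'E'
from h import *
im=np.load('pics/b2.npz')['im']; save('b2c',cv2.resize(im[0:210,150:410],None,fx=2.8,fy=2.8,interpolation=cv2.INTER_CUBIC))
E
```

```text
[ 58.69875415  -6.68323488 -34.77060768   0.         -61.9126272
  31.30124585]
[0.33986879 0.19064909 0.20020186]
```

View pics/b2c.png

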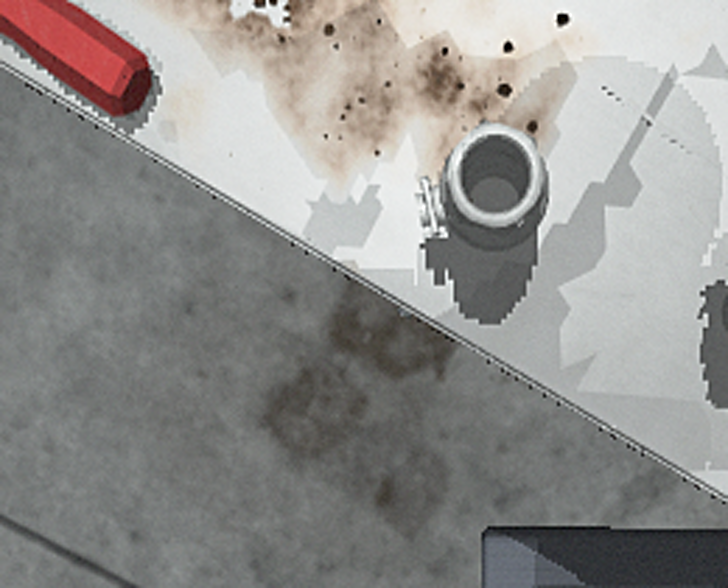

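b2: valve A's rim is at image (326,63) and its stem points left (+y) at (304,74). In b1, the stems are B at (318,139) and C at (381,95). I'll compute poses and look at the tester too.

```bash
python3 - <<'E'
from h import *
ci=robot.camera_info('wrist')
def cl(n):
    z=np.load('pics/%s.npz'%n); c=dict(ci);c['view']=z['V']; return z['im'],z['d'],c,cloud(z['d'],c)
for n,u0,v0,st in [('b2',326,63,(304,74)),('b1',232,122,None),('b1',328,156,(318,139.5)),('b1',398,107,(381,95))]:
    im,d,c,W=cl(n)
    m=np.zeros(d.shape,bool); m[max(0,v0-40):v0+40,u0-40:u0+40]=1
    m&=(W[...,2]>.078)
    pts=W[m]; 
    o,r,_=(*cv2.minEnclosingCircle(pts[:,:2].astype(np.float32)),0)
    # rim ring by image blob of top
    cnt,_=cv2.findContours(m.astype(np.uint8),cv2.RETR_EXTERNAL,cv2.CHAIN_APPROX_NONE)
    cn=max(cnt,key=cv2.contourArea); e=cv2.fitEllipse(cn); p=ray(e[0],.086,c)
    print(n,'rim cloud',np.round(o,4),round(r,4),'zmax',np.percentile(pts[:,2],95).round(4),'ell',np.round(e[0],1),np.round(e[1],1),p[:2].round(4))
    if st:
        s=ray(st,.040,c); W2=W[int(st[1])-3:int(st[1])+4,int(st[0])-3:int(st[0])+4].reshape(-1,3)
        dv=s[:2]-p[:2]; print('  stem',s[:2].round(4),'len',np.linalg.norm(dv).round(4),'az',np.degrees(np.arctan2(dv[1],dv[0])).round(1)); print('   cloud',W2[W2[:,2]>.03].mean(0).round(4))
    # hex side: points with z 0.05..0.07
E
```

```text
b2 rim cloud [0.4551 0.1835] 0.0159 zmax 0.0879 ell [326.3  62.7] [33.9 37.9] [0.455  0.1838]
  stem [0.4522 0.2046] len 0.021 az 97.7
   cloud [0.4512 0.2043 0.0474]
b1 rim cloud [0.4555 0.1836] 0.016 zmax 0.0878 ell [226.2 123.7] [28.6 31. ] [0.4557 0.1826]
b1 rim cloud [0.4193 0.0786] 0.0158 zmax 0.0879 ell [328.9 159.6] [27.2 27.9] [0.4194 0.0789]
  stem [0.4368 0.0902] len 0.0208 az 33.0
   cloud [0.4377 0.0901 0.0468]
b1 rim cloud [0.4707 0.0067] 0.0157 zmax 0.088 ell [401.3 108.1] [28.8 30.9] [0.4706 0.0072]
  stem [0.4861 0.019 ] len 0.0195 az 37.3
   cloud [0.4855 0.0206 0.0477]
```

```bash
python3 - <<'E'
from h import *
ci=robot.camera_info('top'); d=np.load('pics/a_top.npz')['d']; W=cloud(d,ci)
s=np.load('pics/a_side.npz'); Ws=cloud(s['d'],robot.camera_info('side'))
P=np.concatenate([W.reshape(-1,3),Ws.reshape(-1,3)]); P=P[~np.isnan(P[:,0])]
for lo,hi in [(.02,.1),(.1,.2),(.2,.3),(.3,.4),(.4,.5),(.5,.7),(.7,1)]:
    m=(P[:,2]>lo)&(P[:,2]<hi)&(P[:,0]>.44)&(P[:,0]<.66)&(P[:,1]>.0)&(P[:,1]<.35)
    q=P[m]; 
    if len(q): 
        k=q[q[:,0].argsort()[:2]]; k2=q[q[:,1].argsort()[:2]]; print(lo,len(q),'minx',k.round(3).tolist(),'miny',k2.round(3).tolist())
robot.goto([0.44,-0.11,0.24],R(-20)); im,d,V=wgrab('c1')
robot.goto([0.56,-0.19,0.27],R(-16)); im,d,V=wgrab('c2'); print(robot.read_t())
E
```

```text
0.02 5732 minx [[0.44, 0.091, 0.044], [0.44, 0.179, 0.048]] miny [[0.485, 0.0, 0.057], [0.487, 0.0, 0.054]]
0.1 170 minx [[0.615, 0.209, 0.102], [0.62, 0.219, 0.198]] miny [[0.647, 0.19, 0.193], [0.647, 0.191, 0.196]]
0.2 712 minx [[0.606, 0.155, 0.281], [0.606, 0.158, 0.28]] miny [[0.622, 0.151, 0.273], [0.62, 0.151, 0.218]]
0.3 1909 minx [[0.562, 0.118, 0.346], [0.562, 0.116, 0.345]] miny [[0.575, 0.099, 0.345], [0.58, 0.099, 0.343]]
0.4 2966 minx [[0.537, 0.211, 0.472], [0.537, 0.213, 0.472]] miny [[0.64, 0.108, 0.498], [0.655, 0.108, 0.488]]
0.5 20242 minx [[0.536, 0.21, 0.581], [0.536, 0.213, 0.58]] miny [[0.635, 0.109, 0.504], [0.64, 0.109, 0.5]]
5.3333
```

View pics/c1.png

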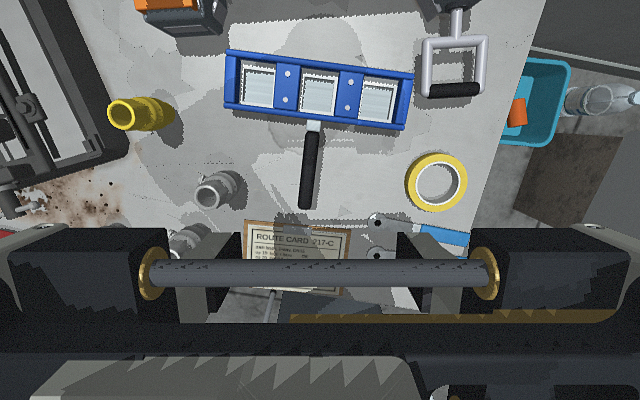

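View pics/c2.png

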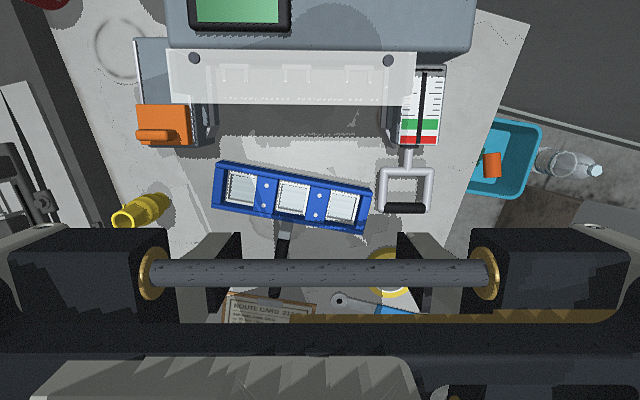

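Both views are clear: carrier tray at c1 (318,90) with its grip at (310,170). The tester's fin is at c2 (155,135), the gauge bar at (405,208) and the guard at (290,77). Now the numbers.

```bash
cat >> h.py <<'E'
def wl(n):
    z=np.load('pics/%s.npz'%n); c=dict(robot.camera_info('wrist'));c['view']=z['V']; return z['im'],z['d'],c,cloud(z['d'],c)
def comp(m):
    k,l,s,_=cv2.connectedComponentsWithStats(m.astype(np.uint8)); return l==1+np.argmax(s[1:,4])
def carrier(im,d,c,W,vmax=225,verb=True):
    """tray centre, yaw from tray top outline (z .033)"""
    hs=cv2.cvtColor(im,cv2.COLOR_RGB2HSV)
    b=(hs[...,0]>100)&(hs[...,0]<128)&(hs[...,1]>140)&(W[...,2]>.02)&(W[...,2]<.045); b[vmax:]=0
    b=comp(cv2.morphologyEx(b.astype(np.uint8),cv2.MORPH_CLOSE,np.ones((5,5))))
    m=b&(abs(W[...,2]-.033)<.005); p=W[m][:,:2]
    (x,y),(w,h),a=cv2.minAreaRect(p.astype(np.float32))
    if w<h: w,h=h,w; a+=90
    a=(a-90+90)%180-90    # carrier x az (short side)
    if verb: print('tray',np.round([x,y],4),'size',round(w,4),round(h,4),'yaw',round(a,2),'zmed',np.median(W[m][:,2]).round(4))
    return np.array([x,y]),a
E
python3 - <<'E'
from h import *
for n in ['c1','c2']:
    im,d,c,W=wl(n); ct,a=carrier(im,d,c,W)
    if n=='c1':
        dk=(im.max(2)<70)&(W[...,2]>.055)&(W[...,2]<.075); dk[212:]=0;dk[:,:280]=0;dk[:,340:]=0
        q=W[comp(dk)]; print('grip',cv2.minAreaRect(q[:,:2].astype(np.float32)),np.median(q[:,2]))
    hs=cv2.cvtColor(im,cv2.COLOR_RGB2HSV)
    g=(im.max(2)<60)&(W[...,2]>.02)&(W[...,2]<.05);g[225:]=0; g[:,:370]=0;g[:,500:]=0
    q=W[comp(g)]; print('gauge bar',cv2.minAreaRect(q[:,:2].astype(np.float32)),np.percentile(q[:,2],[50,95]))
    if n=='c2':
        o=(hs[...,0]<20)&(hs[...,0]>5)&(hs[...,1]>150);o[:,:100]=0;o[:,250:]=0;o[190:]=0;o=comp(o)
        q=W[o&(W[...,2]>.1)]; print('fin',cv2.minAreaRect(q[:,:2].astype(np.float32)),np.percentile(q[:,2],[50,95]))
        q=W[o&(abs(W[...,2]-.082)<.006)]; print('cover',cv2.minAreaRect(q[:,:2].astype(np.float32)),np.median(q[:,2]))
        # head front top edge: z~.12 beyond guard; guard front
        for lo,hi in [(.112,.128)]:
            k=(W[...,2]>lo)&(W[...,2]<hi); k[:, :130]=0;k[:,490:]=0;k[150:]=0
            save('c2m',np.repeat((k*255).astype(np.uint8)[...,None],3,2)); print(np.median(W[k][:,2]))
            q=W[k]; print('head+guard',cv2.minAreaRect(q[:,:2].astype(np.float32)))
E
```

```text
tray [ 0.5355 -0.1445] size 0.2136 0.0637 yaw -27.09 zmed 0.0341
grip ((0.45686018466949463, -0.10432035475969315), (0.015869099646806717, 0.08831106126308441), 62.87959671020508) 0.06757259407345165
gauge bar ((0.483435720205307, -0.28761398792266846), (0.055912964046001434, 0.015657123178243637), 73.37476348876953) [0.04201627 0.04390028]
tray [ 0.536  -0.1444] size 0.2133 0.0637 yaw -27.09 zmed 0.034
gauge bar ((0.48514866828918457, -0.288455992937088), (0.05523432791233063, 0.013709113001823425), 75.22531127929688) [0.04203292 0.04380767]
fin ((0.6600966453552246, -0.038107652217149734), (0.03399534150958061, 0.011033118702471256), 73.40016174316406) [0.10834983 0.11001856]
cover ((0.6694599390029907, -0.040998972952365875), (0.05426344648003578, 0.04325038194656372), 72.89832305908203) 0.08310772090964491
0.12177303036192323
head+guard ((0.6834443807601929, -0.2252131700515747), (0.28581494092941284, 0.09038019180297852), 73.99749755859375)
```

```bash
python3 - <<'E'
from h import *
im,d,c,W=wl('b1'); A=np.array([.455,.1836])
r=np.linalg.norm(W[...,:2]-A,axis=-1); m=(r<.13)&(r>.035)&(W[...,2]>.03); p=W[m]
rr=np.linalg.norm(p[:,:2]-A,axis=1); o=rr.argsort()[:5]; print(p[o].round(3),rr[o].round(3), p[:,2].max())
for pos,az in [((.4707,.007,.043),39),((.4193,.0787,.043),33),((.455,.1836,.043),98.5),((.455,.1836,.043),-81.5),((.455,-.103,.13),-27),((.5355,-.1445,.05),-27),((.6,-.01,.05),-16.6)]:
    for zz in (pos[2],.15):
        print(pos,az,zz,robot.ik([pos[0],pos[1],zz],R(az)))
E
```

```text
[[0.428 0.162 0.331]
 [0.427 0.163 0.33 ]
 [0.423 0.171 0.33 ]
 [0.425 0.165 0.331]
 [0.425 0.165 0.332]] [0.035 0.035 0.035 0.035 0.035] 0.3598370068911924
(0.4707, 0.007, 0.043) 39 0.043 [ 24.89570192  13.55775098 -37.8981465    0.         -38.54410252
 104.10429808]
(0.4707, 0.007, 0.043) 39 0.15 [ 24.89570192   5.05956743 -30.56212331   0.         -54.37830926
 104.10429808]
(0.4193, 0.0787, 0.043) 33 0.043 [ 37.34702461   9.8093488  -43.25564597   0.         -36.93500523
  85.65297539]
(0.4193, 0.0787, 0.043) 33 0.15 [ 37.34702461   0.56138455 -35.41308965   0.         -54.02552579
  85.65297539]
(0.455, 0.1836, 0.043) 98.5 0.043 [ 44.98619815  15.17776744 -35.4484869    0.         -39.37374566
 143.51380185]
(0.455, 0.1836, 0.043) 98.5 0.15 [ 44.98619815   6.99227    -28.30619392   0.         -54.70153608
 143.51380185]
(0.455, 0.1836, 0.043) -81.5 0.043 [ 44.98619815  15.17776744 -35.4484869    0.         -39.37374566
 -36.48619815]
(0.455, 0.1836, 0.043) -81.5 0.15 [ 44.98619815   6.99227    -28.30619392   0.         -54.70153608
 -36.48619815]
(0.455, -0.103, 0.13) -27 0.13 [ 11.52092809   5.99383085 -32.5808016    0.         -51.42536755
  51.47907191]
(0.455, -0.103, 0.13) -27 0.15 [ 11.52092809   4.64093273 -31.03728402   0.         -54.32178325
  51.47907191]
(0.5355, -0.1445, 0.05) -27 0.05 [ 5.12963064e+00  1.96582701e+01 -2.70236727e+01  2.54444375e-14
 -4.33180572e+01  5.78703694e+01]
(0.5355, -0.1445, 0.05) -27 0.15 [  5.12963064  12.93396469 -20.74668675   0.         -56.31934855
  57.87036936]
(0.6, -0.01, 0.05) -16.6 0.05 [ 17.68524214  23.18119805 -21.11936067   0.         -45.69944128
  55.71475786]
(0.6, -0.01, 0.05) -16.6 0.15 [ 17.68524214  16.98421487 -15.08136041   0.         -57.93442472
  55.71475786]
```

```bash
cat >> h.py <<'E'
def st(tag=''): print(tag,'t',round(robot.read_t(),2),'p',robot.read_position().round(4),'w',round(robot.read_grip_width(),3),'F',np.round(robot.read_force(),1))
def pick(x,y,az,open_=.65):
    robot.move_gripper(open_)
    robot.goto([x,y,.17],R(az)); robot.servo_line([x,y,.044],speed=.12)
    st('down'); robot.move_gripper(0.0); robot.dwell(.2); st('gripped')
    robot.servo_line([x,y,.125],speed=.12); st('up')
E
python3 - <<'E'
from h import *
pick(.4707,.007,39.)
robot.goto([.44,-.095,.14],R(-27)); st('look')
im,d,V=wgrab('d1'); carrier(*wl('d1'),vmax=190)
E
```

```text
down t 8.21 p [0.4712 0.0071 0.0445] w 0.652 F [ 0.8  0.  -0.6]
gripped t 8.91 p [0.471  0.0071 0.0443] w 0.402 F [-0.9  0.1  5.3]
up t 9.73 p [0.47   0.0068 0.1242] w 0.408 F [ 0.3 -0.3 -2.6]
look t 10.63 p [ 0.4399 -0.0949  0.1395] w 0.403 F [ 0.3 -0.2 -2.9]
tray [ 0.5353 -0.1446] size 0.2135 0.0641 yaw -27.32 zmed 0.0341
```

View pics/d1.png

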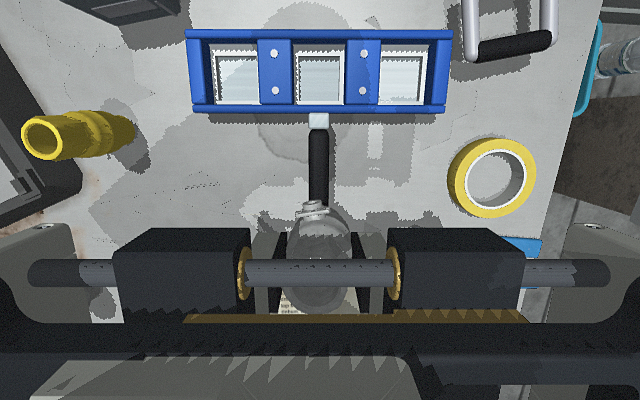

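Picture d1: tray at (318,72), held valve with its stem up the image at (312,208), so slightly left. I'll check the in-hand stem offset and place the valve.

```bash
cat >> h.py <<'E'
def inhand(n,az):
    im,d,c,W=wl(n); p=robot.read_position(); ex=R(az)[:,0]; ey=R(az)[:,1]
    D=W-p; X=D@ex; Y=D@ey; Z=D[...,2]
    m=(abs(X)<.045)&(abs(Y)<.03)&(Z<.02)&(Z>-.06); 
    s=m&(X>.02)&(X<.034); print('stem: y',np.round([np.median(Y[s]),Y[s].min(),Y[s].max()],4),'xmax',np.percentile(X[m],99).round(4),'z',np.median(Z[s]).round(4),'n',s.sum())
def place(ct,a,k,ox=-.004,lift=.005,oy=0.):
    """ct tray centre, a yaw deg, pocket k 1..3 ; tool x along carrier x"""
    c,s=np.cos(np.radians(a)),np.sin(np.radians(a)); ex=np.array([c,s]); ey=np.array([-s,c])
    q=ct+ex*ox+ey*((2-k)*.072+oy); pre=q-ex*.09
    robot.servo_line([*pre,.14],ori=R(a),speed=.15); robot.servo_line([*q,.14],speed=.15)
    st('over'); return q
E
python3 - <<'E'
from h import *
inhand('d1',-27.)
ct,a=carrier(*wl('d1'),vmax=190)
ct=np.array([.5355,-.1446]); a=-27.2
q=place(ct,a,3)
robot.servo_line([*q,.088],speed=.1); st('mid'); robot.servo_line([*q,.054],speed=.05); st('low'); 
robot.servo_line([*q,.0505],speed=.02); st('bottom'); wgrab('d2')
E
```

```text
stem: y [-0.0022 -0.012   0.0072] xmax 0.026 z 0.0016 n 395
tray [ 0.5353 -0.1446] size 0.2135 0.0641 yaw -27.32 zmed 0.0341
over t 12.07 p [ 0.4983 -0.2063  0.1395] w 0.403 F [ 0.9 -0.5 -1.4]
mid t 12.74 p [ 0.4993 -0.2068  0.0885] w 0.406 F [-0.   0.4 -1.6]
low t 13.57 p [ 0.4992 -0.2069  0.0541] w 0.402 F [ 0.5  0.2 -1.5]
bottom t 13.9 p [ 0.4991 -0.2068  0.0505] w 0.402 F [ 0.5  1.1 -2.2]
```

View pics/d2.png

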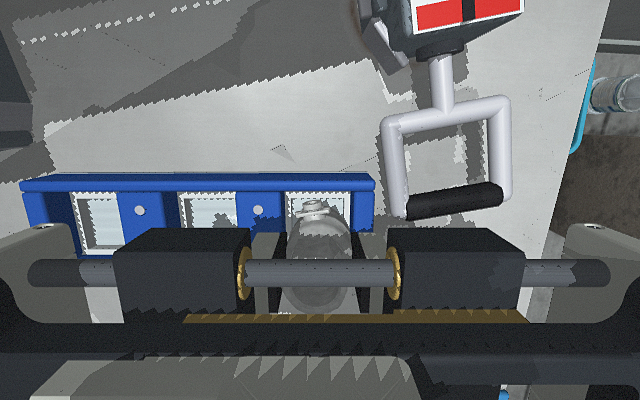

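```bash
cat >> h.py <<'E'
def release(q,open_=.54):
    robot.servo_line([*q,.0493],speed=.02); st('rel'); robot.move_gripper(open_); robot.dwell(.15)
    robot.servo_line([*q,.14],speed=.15); st('up')
E
python3 - <<'E'
from h import *
p=robot.read_position()[:2]; release(p)
robot.servo_line([.44,-.095,.16],speed=.25); wgrab('d3'); carrier(*wl('d3'),vmax=210)
E
```

```text
rel t 14.2 p [ 0.4993 -0.2068  0.0494] w 0.407 F [ 0.7  0.2 -0.3]
up t 15.6 p [ 0.4985 -0.2066  0.1393] w 0.541 F [-0.5 -0.3 -1.2]
tray [ 0.5349 -0.1447] size 0.214 0.0635 yaw -27.17 zmed 0.0341
```

View pics/d3.png

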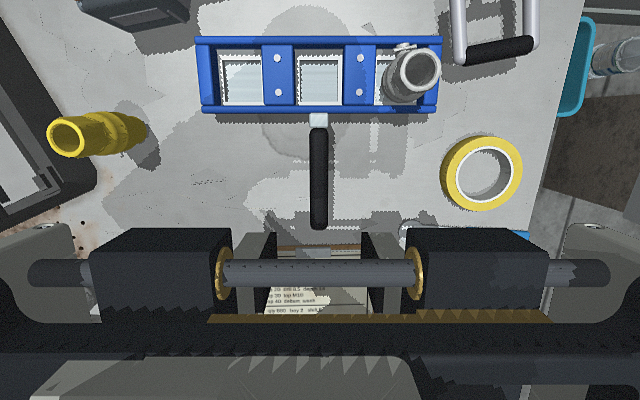

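The valve sits in the right pocket, rim at (416,70). Next, valve B.

```bash
cat >> h.py <<'E'
def rim(n,ct,a,k):
    im,d,c,W=wl(n); cc,s=np.cos(np.radians(a)),np.sin(np.radians(a)); ex=np.array([cc,s]); ey=np.array([-s,cc])
    D=W[...,:2]-ct; X=D@ex; Y=D@ey-(2-k)*.072
    m=(abs(X)<.04)&(abs(Y)<.032)&(W[...,2]>.083)&(W[...,2]<.11)
    (x,y),r=cv2.minEnclosingCircle(np.stack([X[m],Y[m]],-1).astype(np.float32)); print('pocket',k,'rim (want -4,0)',round(x*1e3,1),round(y*1e3,1),'r',round(r*1e3,1),'z',np.percentile(W[m][:,2],95).round(4))
E
python3 - <<'E'
from h import *
ct,a=carrier(*wl('d3'),vmax=210); rim('d3',ct,a,3)
pick(.4193,.0787,33.)
robot.goto([.44,-.095,.14],R(-27)); st('look')
wgrab('e1'); inhand('e1',-27.); ct,a=carrier(*wl('e1'),vmax=190)
q=place(ct,a,2)
robot.servo_line([*q,.088],speed=.1); st('mid'); robot.servo_line([*q,.0505],speed=.05); st('low')
E
```

```text
tray [ 0.5349 -0.1447] size 0.214 0.0635 yaw -27.17 zmed 0.0341
pocket 3 rim (want -4,0) -4.0 1.2 r 15.9 z 0.093
down t 18.7 p [0.4197 0.0788 0.0444] w 0.651 F [ 0.7 -0.7 -0.3]
gripped t 19.4 p [0.4196 0.079  0.0443] w 0.406 F [-1.5  2.   5.4]
up t 20.23 p [0.4187 0.0783 0.1242] w 0.409 F [ 0.1 -0.  -1.5]
look t 20.96 p [ 0.4394 -0.0955  0.1392] w 0.405 F [ 0.2 -0.3 -2. ]
stem: y [-0.0001 -0.0095  0.0092] xmax 0.0265 z 0.0019 n 412
tray [ 0.5355 -0.1442] size 0.2132 0.0632 yaw -27.09 zmed 0.0341
over t 22.01 p [ 0.531  -0.1421  0.1396] w 0.404 F [-0.4  0.1 -2.2]
mid t 22.68 p [ 0.5322 -0.1423  0.0885] w 0.407 F [ 0.2 -0.6 -1.6]
low t 23.57 p [ 0.5321 -0.1424  0.0506] w 0.406 F [-0.3  0.5 -1.2]
```

View pics/e1.png

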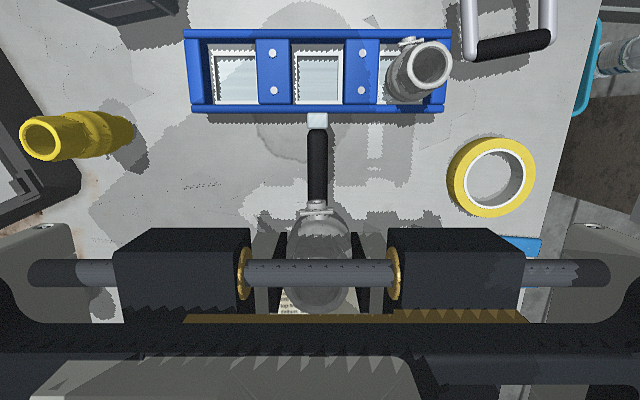

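B is held straight, with its stem at (317,205). I'll release it and fetch A.

```bash
python3 - <<'E'
from h import *
p=robot.read_position()[:2]; release(p)
robot.servo_line([.44,-.095,.16],speed=.25); wgrab('e2'); ct,a=carrier(*wl('e2'),vmax=210); rim('e2',ct,a,2);rim('e2',ct,a,3)
robot.goto([.43,.12,.2],R(40)); 
pick(.455,.1836,98.5)
robot.servo_line([.42,.13,.14],speed=.2)
robot.goto([.44,-.095,.14],R(-27)); st('look')
wgrab('f1'); inhand('f1',-27.); ct,a=carrier(*wl('f1'),vmax=190)
E
```

```text
rel t 23.82 p [ 0.5321 -0.1424  0.0494] w 0.404 F [ 0.1 -0.5 -1.2]
up t 25.23 p [ 0.5315 -0.1423  0.1392] w 0.539 F [ 0.7  0.2 -0.5]
tray [ 0.5355 -0.1445] size 0.2134 0.0627 yaw -27.12 zmed 0.0341
pocket 2 rim (want -4,0) -3.9 0.2 r 15.9 z 0.0928
pocket 3 rim (want -4,0) -4.3 0.4 r 16.0 z 0.0931
down t 29.3 p [0.4554 0.1839 0.0446] w 0.651 F [-0.5  0.7  0. ]
gripped t 30.0 p [0.4553 0.1839 0.0444] w 0.407 F [-1.2  0.6  5.6]
up t 30.82 p [0.4544 0.1832 0.1241] w 0.406 F [ 0.2 -0.4 -3.1]
look t 32.77 p [ 0.4402 -0.0947  0.1398] w 0.404 F [ 1.   0.3 -1.9]
stem: y [-0.0001 -0.01    0.0092] xmax 0.0274 z 0.0021 n 458
tray [ 0.5353 -0.1443] size 0.2136 0.0636 yaw -26.96 zmed 0.0341
```

View pics/f1.png

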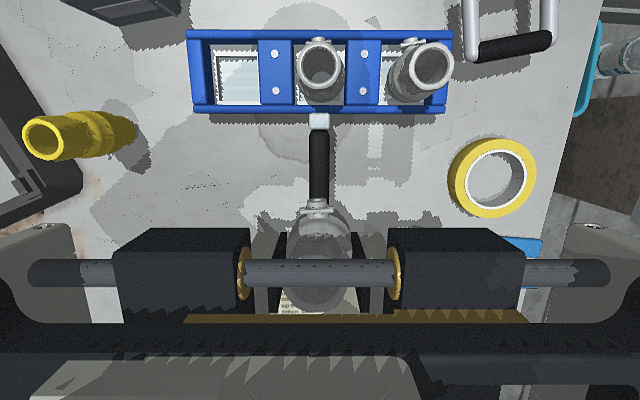

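```bash
python3 - <<'E'
from h import *
ct,a=carrier(*wl('f1'),vmax=190)
q=place(ct,a,1)
robot.servo_line([*q,.088],speed=.1); st('mid'); robot.servo_line([*q,.0505],speed=.05); st('low')
p=robot.read_position()[:2]; release(p)
robot.servo_line([.43,-.09,.17],speed=.25); wgrab('f2'); ct,a=carrier(*wl('f2'),vmax=225)
for k in (1,2,3): rim('f2',ct,a,k)
im,d,c,W=wl('f2'); dk=(im.max(2)<70)&(W[...,2]>.055)&(W[...,2]<.075); dk[228:]=0;dk[:,:290]=0;dk[:,345:]=0
q=W[comp(dk)]; print('grip',cv2.minAreaRect(q[:,:2].astype(np.float32)),np.median(q[:,2]))
E
```

```text
tray [ 0.5353 -0.1443] size 0.2136 0.0636 yaw -26.96 zmed 0.0341
over t 34.21 p [ 0.5633 -0.0786  0.1397] w 0.404 F [-0.5  0.9 -1.1]
mid t 34.88 p [ 0.5646 -0.0781  0.0885] w 0.407 F [ 0.4  0.4 -1.8]
low t 35.77 p [ 0.5644 -0.0782  0.0505] w 0.406 F [ 0.2  1.  -2.4]
rel t 36.02 p [ 0.5646 -0.0782  0.0495] w 0.407 F [ 0.9  1.7 -1. ]
up t 37.42 p [ 0.5638 -0.0781  0.1392] w 0.534 F [ 0.2  0.  -0.4]
tray [ 0.5354 -0.1443] size 0.2134 0.0641 yaw -27.01 zmed 0.0341
pocket 1 rim (want -4,0) -3.1 1.3 r 16.3 z 0.0929
pocket 2 rim (want -4,0) -3.9 0.4 r 16.0 z 0.0929
pocket 3 rim (want -4,0) -4.4 0.3 r 16.0 z 0.093
grip ((0.45676979422569275, -0.10429559648036957), (0.01566370576620102, 0.0884617492556572), 63.40462875366211) 0.06763122624353862
```

View pics/f2.png

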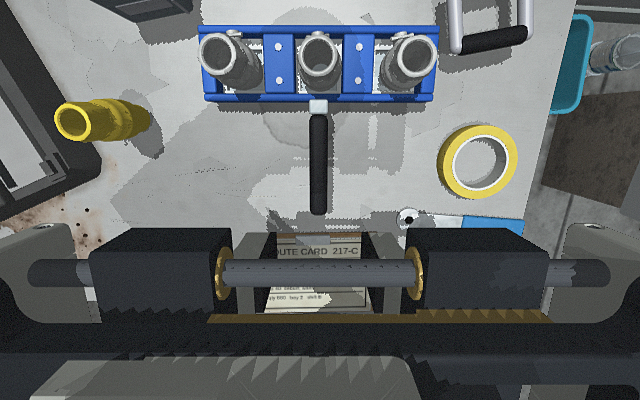

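All three valves are seated, with rims within 2 mm of nominal (f2: (215,53), (318,55), (412,58)). Next I measure the slot rails and the D-handle's edge in the tester frame.

```bash
cat >> h.py <<'E'
TY=-16.6; TH=np.array([.664,-.193])
def tf(W):
    c,s=np.cos(np.radians(TY)),np.sin(np.radians(TY)); D=W[...,:2]-TH
    return D@np.array([c,s]), D@np.array([-s,c])
def tw(x,y):
    c,s=np.cos(np.radians(TY)),np.sin(np.radians(TY)); return TH+np.array([x*c-y*s,x*s+y*c])
E
python3 - <<'E'
from h import *
for n in ('c2','c1'):
    im,d,c,W=wl(n); X,Y=tf(W); ok=np.zeros(d.shape,bool); ok[:215]=1
    Z=W[...,2]
    m=ok&(Z>.02)&(Z<.05)&(X>-.2)&(X<-.1)&(Y<-.09)&(Y>-.2); print(n,'Dhandle y',Y[m].min().round(4),Y[m].max().round(4),'x',X[m].min().round(4))
    for x in np.arange(-.09,-.03,.01):
        for sg in (1,-1):
            m=ok&(abs(X-x)<.005)&(abs(Y*sg-.12)<.03)&(Z>.025)&(Z<.052)
            if m.sum()>3: print(' x',x.round(3),'side',sg,'|y| min,max',(Y*sg)[m].min().round(4),(Y*sg)[m].max().round(4),'zmax',Z[m].max().round(3),m.sum())
    q=np.abs(Z-.12)<.004
    m=ok&q&(X<.02)&(X>-.06)&(abs(Y)<.1); print('guard front x',np.percentile(X[m],[1,5]) if m.any() else None)
E
```

```text
c2 Dhandle y -0.1782 -0.0901 x -0.1563
 x -0.09 side 1 |y| min,max 0.0907 0.1098 zmax 0.036 96
 x -0.09 side -1 |y| min,max 0.1074 0.1497 zmax 0.043 175
 x -0.08 side -1 |y| min,max 0.1366 0.1487 zmax 0.044 77
 x -0.07 side -1 |y| min,max 0.1223 0.1483 zmax 0.043 75
 x -0.06 side 1 |y| min,max 0.1164 0.1188 zmax 0.051 56
 x -0.06 side -1 |y| min,max 0.1165 0.149 zmax 0.049 102
 x -0.05 side 1 |y| min,max 0.111 0.1177 zmax 0.052 82
 x -0.05 side -1 |y| min,max 0.1118 0.1175 zmax 0.052 56
 x -0.04 side 1 |y| min,max 0.1032 0.1173 zmax 0.052 109
 x -0.04 side -1 |y| min,max 0.1037 0.1175 zmax 0.052 95
guard front x [-0.01634627 -0.01480631]
c1 Dhandle y -0.1788 -0.09 x -0.1862
 x -0.09 side 1 |y| min,max 0.0901 0.1091 zmax 0.036 113
 x -0.09 side -1 |y| min,max 0.1073 0.15 zmax 0.043 230
 x -0.08 side -1 |y| min,max 0.1369 0.148 zmax 0.044 123
 x -0.07 side 1 |y| min,max 0.1189 0.1497 zmax 0.052 239
 x -0.07 side -1 |y| min,max 0.1211 0.1496 zmax 0.048 178
 x -0.06 side 1 |y| min,max 0.116 0.1345 zmax 0.052 106
 x -0.06 side -1 |y| min,max 0.1165 0.15 zmax 0.049 351
 x -0.05 side 1 |y| min,max 0.1103 0.1172 zmax 0.052 127
 x -0.05 side -1 |y| min,max 0.1137 0.1175 zmax 0.037 18
 x -0.04 side 1 |y| min,max 0.1086 0.1172 zmax 0.05 72
guard front x None
```

The lips lie symmetric at ±103.5 mm, so the tester frame is good. Gripping the carrier bar and aligning it.

```bash
cat >> h.py <<'E'
def dr(a): return np.array([np.cos(np.radians(a)),np.sin(np.radians(a))])
E
python3 - <<'E'
from h import *
g=np.array([.4564,-.1041]); a=-27.0
robot.move_gripper(.6); robot.goto([*g,.15],R(a)); robot.servo_line([*g,.035],speed=.12); st('down')
robot.move_gripper(0); robot.dwell(.2); st('grip')
T=robot.read_position()[:2]+.09*dr(a); print('tray rel tester',np.round(tf(T),4))
z=robot.read_position()[2]; z=.0352
for b in np.linspace(a,TY,5)[1:]:
    robot.servo_line([*(T-.09*dr(b)),z],ori=R(b),speed=.05)
st('rot')
x,y=tf(T); x=float(x)
robot.servo_line([*tw(x-.09,0),z],speed=.05); st('shift')
wgrab('g1'); im,d,c,W=wl('g1'); ct,aa=carrier(im,d,c,W,vmax=225); print('tray in tester',np.round(tf(ct),4),'yaw rel',aa-TY)
E
```

```text
down t 39.93 p [ 0.4569 -0.104   0.0357] w 0.601 F [ 0.2  0.2 -0.6]
grip t 40.82 p [ 0.4565 -0.104   0.0351] w 0.181 F [-0.4  0.6  1.5]
tray rel tester [-0.1357  0.0097]
rot t 41.82 p [ 0.4502 -0.1192  0.0351] w 0.181 F [-0.8 -1.7 -2.1]
shift t 42.16 p [ 0.4479 -0.1285  0.0352] w 0.177 F [ 1.6  0.  -2.4]
tray [ 0.5329 -0.1541] size 0.215 0.0642 yaw -16.28 zmed 0.0341
tray in tester [-0.1368 -0.0002] yaw rel 0.3169342041015639
```

View pics/g1.png

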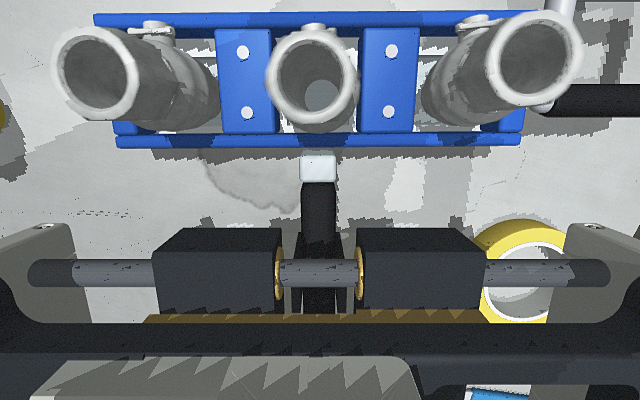

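Carrier aligned (tray y ≈ 0, yaw +0.3°), all valves upright at (95,75), (310,85) and (535,60). Sliding in with force checks.

```bash
python3 - <<'E'
from h import *
ex=dr(TY); ey=np.array([-ex[1],ex[0]])
def F(): f=np.mean([robot.read_force() for _ in range(3)],0); return round(f[:2]@ex,1),round(f[:2]@ey,1),round(f[2],1)
for x in (-.18,-.15,-.135,-.125,-.115,-.105,-.098,-.095,-.093,-.0915):
    robot.servo_line([*tw(x,0),.0352],speed=.05); f=F(); X,Y=tf(robot.read_position()); print(x,'at',round(float(X),4),round(float(Y),4),'F x y z',f,'w',round(robot.read_grip_width(),3))
    if abs(f[0])>14 or abs(f[1])>14: print('STOP'); break
wgrab('g2')
E
```

```text
-0.18 at -0.1924 0.0005 F x y z (np.float64(-38.9), np.float64(29.6), np.float64(15.8)) w 0.179
STOP
```

View pics/g2.png

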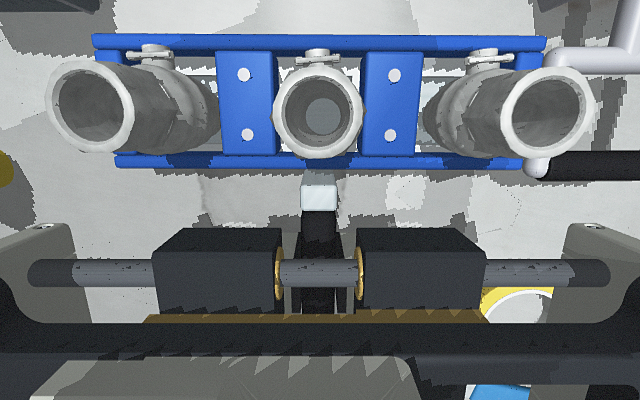

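```bash
python3 - <<'E'
from h import *
ex=dr(TY)
st('now'); robot.servo_line([*tw(-.205,0),.0352],speed=.05); st('back'); wgrab('g3')
im,d,c,W=wl('g3'); X,Y=tf(W); Z=W[...,2]; ct,aa=carrier(im,d,c,W,vmax=225); print('tray',np.round(tf(ct),4),aa-TY)
im,d,c,W=wl('c2'); X,Y=tf(W); Z=W[...,2]; ok=np.zeros(d.shape,bool); ok[:225]=1
# D handle steel: grey bright
g=(im.min(2)>120)&ok&(Z>.025)&(Z<.05)&(Y<-.1)&(X>-.17)&(X<-.085)
for x in np.arange(-.155,-.09,.01):
    m=g&(abs(X-x)<.005); 
    if m.sum()>2: print('Dh',x.round(3),np.sort(Y[m])[[0,-1]].round(4),m.sum())
b=(im.max(2)<60)&ok&(Z>.025)&(Z<.05)&(Y<-.1)&(X>-.17)&(X<-.12); print('bar y',Y[b].min(),Y[b].max(),'x',X[b].min(),X[b].max())
E
```

```text
now t 43.33 p [ 0.4798 -0.1375  0.0321] w 0.18 F [-28.1  40.1  15.3]
back t 43.98 p [ 0.4672 -0.1342  0.0352] w 0.179 F [-0.9  5.9 -4.5]
tray [ 0.5404 -0.1564] size 0.2144 0.064 yaw -16.22 zmed 0.0349
tray [-0.1289 -0.0002] 0.3773284912109389
Dh -0.155 [-0.172 -0.111] 4
Dh -0.145 [-0.178  -0.1078] 67
Dh -0.135 [-0.1782 -0.1072] 119
Dh -0.125 [-0.1775 -0.1078] 120
Dh -0.115 [-0.1781 -0.1072] 130
Dh -0.105 [-0.1777 -0.1077] 157
Dh -0.095 [-0.1783 -0.1074] 421
bar y -0.17017404534419553 -0.11508137013567611 x -0.15185742938783342 -0.13780303880346356
```

```bash
python3 - <<'E'
from h import *
im,d,c,W=wl('c2'); save('c2z',cv2.resize(im[60:220,100:460],None,fx=2.2,fy=2.2,interpolation=cv2.INTER_CUBIC))
i,dd=robot.grab_frame('side'); save('g3s',cv2.resize(i[140:320,220:470],None,fx=3.2,fy=3.2,interpolation=cv2.INTER_CUBIC))
E
```

```text
(no output)
```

View pics/c2z.png

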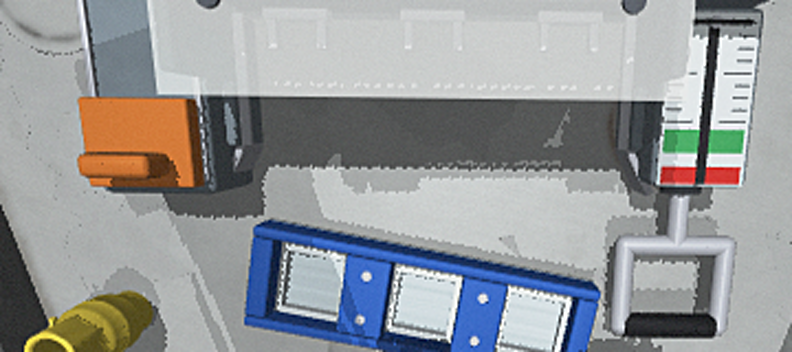

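View pics/g3s.png

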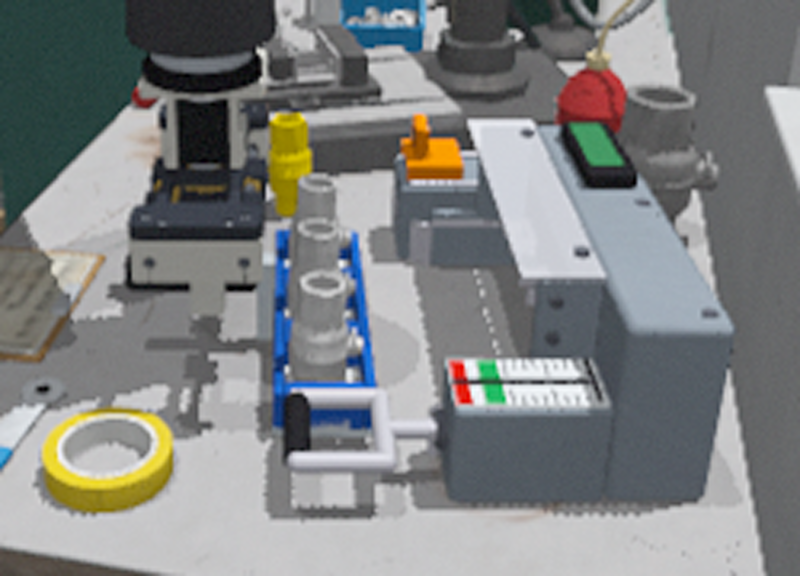

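View pics/g3.png

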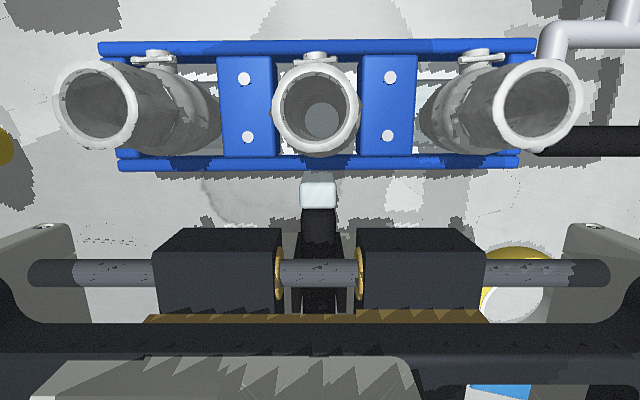

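```bash
python3 - <<'E'
from h import *
for n in ('g1','g2','g3'):
    im,d,c,W=wl(n); ct,aa=carrier(im,d,c,W,vmax=225); print(n,'tray',np.round(tf(ct),4),round(aa-TY,2))
    X,Y=tf(W);Z=W[...,2]; hs=cv2.cvtColor(im,cv2.COLOR_RGB2HSV)
    ok=np.zeros(d.shape,bool);ok[:225]=1
    bl=(hs[...,0]>100)&(hs[...,0]<128)&(hs[...,1]>140)&ok&(abs(Z-.033)<.004)
    print('  tray y min',Y[bl].min().round(4),'max',Y[bl].max().round(4),'x',X[bl].min().round(4),X[bl].max().round(4))
    g=(im.min(2)>120)&(hs[...,1]<40)&ok&(Z>.025)&(Z<.045)&(Y<-.1)&(X>-.17)&(X<-.06)
    for x in np.arange(-.155,-.06,.01):
        m=g&(abs(X-x)<.005)
        if m.sum()>2: print('  Dh',x.round(3),np.sort(Y[m])[[0,-1]].round(4),m.sum())
    b=(im.max(2)<60)&ok&(Z>.025)&(Z<.05)&(Y<-.1)&(X>-.19)&(X<-.12); print('  bar x',np.percentile(X[b],[2,98]) if b.any() else None)
save('g2z',cv2.resize(np.load('pics/g2.npz')['im'][0:200,420:640],None,fx=3,fy=3))
E
```

```text
tray [ 0.5329 -0.1541] size 0.215 0.0642 yaw -16.28 zmed 0.0341
g1 tray [-0.1368 -0.0002] 0.32
  tray y min -0.1588 max 0.1075 x -0.169 -0.1044
  Dh -0.155 [-0.1154 -0.1087] 32
  Dh -0.145 [-0.1203 -0.1078] 114
  Dh -0.135 [-0.1245 -0.1202] 11
  Dh -0.115 [-0.1175 -0.1127] 28
  Dh -0.105 [-0.1186 -0.1061] 368
  bar x [-0.15345707 -0.13840192]
tray [ 0.5537 -0.1609] size 0.2137 0.064 yaw -17.16 zmed 0.034
g2 tray [-0.1149 -0.0007] -0.56
  tray y min -0.1363 max 0.1063 x -0.1477 -0.0819
  Dh -0.155 [-0.1151 -0.1101] 15
  Dh -0.145 [-0.1156 -0.1064] 359
  Dh -0.105 [-0.1532 -0.12  ] 193
  Dh -0.095 [-0.1496 -0.1064] 2027
  Dh -0.085 [-0.1458 -0.1359] 534
  Dh -0.075 [-0.1418 -0.1361] 326
  bar x [-0.15217879 -0.13814055]
tray [ 0.5404 -0.1564] size 0.2144 0.064 yaw -16.22 zmed 0.0349
g3 tray [-0.1289 -0.0002] 0.38
  tray y min -0.1357 max 0.1068 x -0.1614 -0.0965
  Dh -0.155 [-0.1149 -0.1095] 24
  Dh -0.145 [-0.1251 -0.1081] 53
  Dh -0.135 [-0.1299 -0.1258] 4
  Dh -0.105 [-0.1523 -0.1064] 699
  Dh -0.095 [-0.151  -0.1062] 2113
  Dh -0.085 [-0.1472 -0.1359] 444
  bar x [-0.15331218 -0.13831254]
```

View pics/g2z.png

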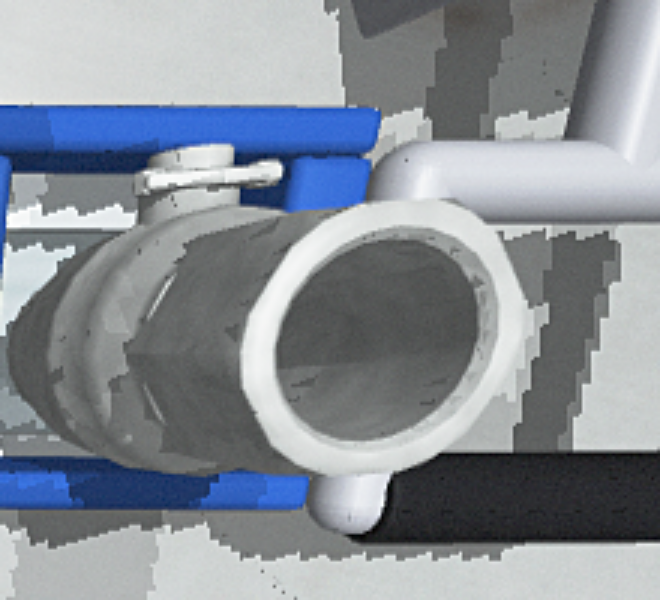

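The rear rail caught the D-handle's elbow: the handle reaches y≈-0.1065 and the tray edge -0.107. The bar slid 14 mm in the jaws. I'll shift 6 mm left, regrip, and pass the handle on that offset.

```bash
python3 - <<'E'
from h import *
robot.servo_line([*tw(-.205,.006),.0352],speed=.03); st('shift')
robot.move_gripper(.5); robot.servo_line([*tw(-.205,.006),.1],speed=.12); robot.servo_line([*tw(-.235,.006),.17],speed=.15)
wgrab('h1'); im,d,c,W=wl('h1'); ct,a=carrier(im,d,c,W,vmax=225); print('tray',np.round(tf(ct),4),a-TY)
for k in (1,2,3): rim('h1',ct,a,k)
E
```

```text
shift t 44.42 p [ 0.4691 -0.1288  0.0351] w 0.179 F [-0.3  0.7 -6.1]
tray [ 0.5411 -0.1512] size 0.2138 0.0636 yaw -16.68 zmed 0.0341
tray [-0.1297  0.0049] -0.07910766601562358
pocket 1 rim (want -4,0) -2.6 -0.6 r 15.9 z 0.0928
pocket 2 rim (want -4,0) -3.7 0.6 r 16.0 z 0.0929
pocket 3 rim (want -4,0) -3.1 0.6 r 16.1 z 0.0929
```

View pics/h1.png

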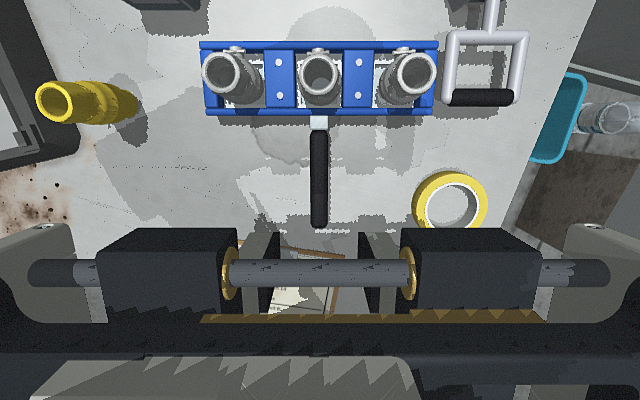

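```bash
python3 - <<'E'
from h import *
ex=dr(TY); ey=np.array([-ex[1],ex[0]])
def F(): f=np.mean([robot.read_force() for _ in range(4)],0); return round(float(f[:2]@ex),1),round(float(f[:2]@ey),1),round(float(f[2]),1)
robot.servo_line([*tw(-.221,.0052),.15],speed=.15); robot.servo_line([*tw(-.221,.0052),.035],speed=.12)
robot.move_gripper(0); robot.dwell(.15); st('grip')
for x,y in [(-.221,.007),(-.21,.007),(-.20,.0065),(-.19,.006),(-.183,.004),(-.176,.0025),(-.17,.002),(-.16,.002)]:
    robot.servo_line([*tw(x,y),.0352],speed=.04); f=F(); X,Y=tf(robot.read_position()); print(x,'at',round(float(X),4),round(float(Y),4),'F',f,'w',round(robot.read_grip_width(),3))
    if abs(f[0])>12 or abs(f[1])>12: print('STOP'); break
wgrab('h2'); im,d,c,W=wl('h2'); ct,a=carrier(im,d,c,W,vmax=225); print('tray',np.round(tf(ct),4),a-TY)
E
```

```text
grip t 48.67 p [ 0.4538 -0.1248  0.0352] w 0.18 F [-1.   2.5  5.2]
-0.221 at -0.2211 0.0068 F (0.2, -1.7, 4.0) w 0.179
-0.21 at -0.2159 0.0052 F (-22.3, 2.1, 25.2) w 0.177
STOP
tray [ 0.5458 -0.1528] size 0.2137 0.0638 yaw -16.46 zmed 0.0341
tray [-0.1247  0.0047] 0.14043579101562642
```

View pics/h2.png

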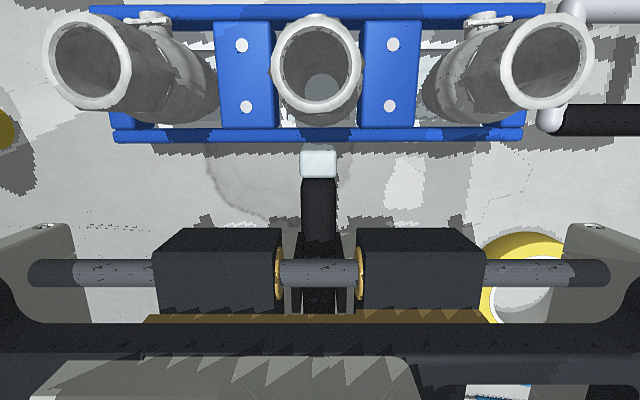

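```bash
python3 - <<'E'
from h import *
st('now'); print(robot.read_tcp_rot().round(3)[:,2], robot.read_ft_torque().round(2))
i,dd=robot.grab_frame('side'); save('h3s',cv2.resize(i[100:320,150:450],None,fx=2.6,fy=2.6,interpolation=cv2.INTER_CUBIC))
i,dd=robot.grab_frame('top'); save('h3t',cv2.resize(i[80:300,250:470],None,fx=2.7,fy=2.7,interpolation=cv2.INTER_CUBIC))
E
```

```text
now t 49.4 p [ 0.4586 -0.1263  0.0347] w 0.181 F [-20.    8.1  25. ]
[-0.01  0.   -1.  ] [3.05 6.95 0.24]
```

View pics/h3s.png

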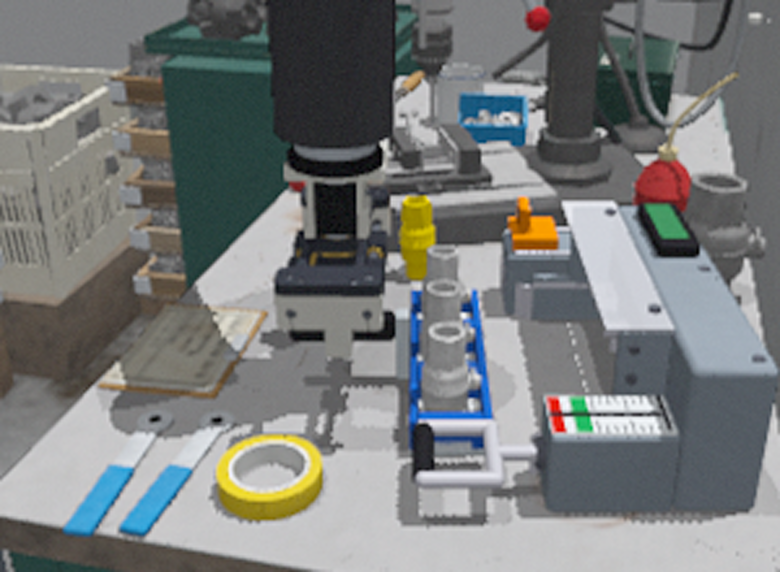

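View pics/h3t.png

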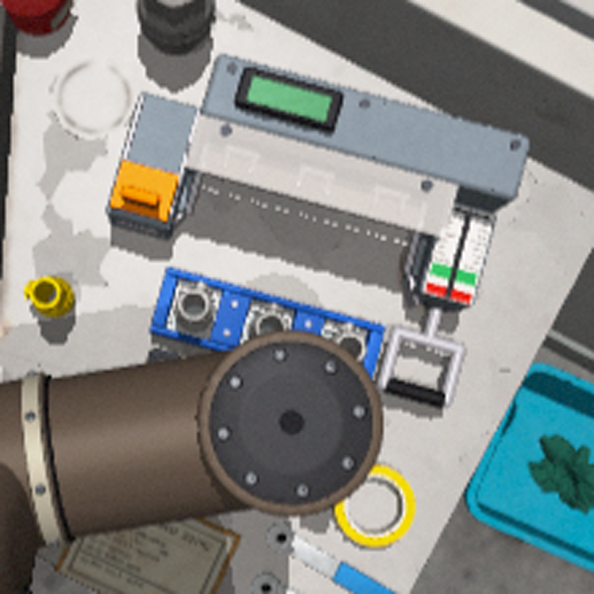

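```bash
python3 - <<'E'
from h import *
ex=dr(TY); ey=np.array([-ex[1],ex[0]])
def F(): f=np.mean([robot.read_force() for _ in range(4)],0); return round(float(f[:2]@ex),1),round(float(f[:2]@ey),1),round(float(f[2]),1)
def go(x,y,z,v=.03):
    robot.servo_line([*tw(x,y),z],speed=v); f=F(); p=robot.read_position(); X,Y=tf(p); print((x,y,z),'at',round(float(X),4),round(float(Y),4),round(p[2],4),'F',f)
    return f
go(-.2159,.0065,.0352); go(-.218,.0065,.0352); go(-.218,.0065,.037); go(-.218,.0085,.037); go(-.215,.0085,.037); go(-.212,.0085,.037); 
wgrab('h4'); im,d,c,W=wl('h4'); ct,a=carrier(im,d,c,W,vmax=225); print('tray',np.round(tf(ct),4),a-TY)
E
```

```text
(-0.2159, 0.0065, 0.0352) at -0.2172 0.0062 0.0348 F (-6.2, 0.1, 3.4)
(-0.218, 0.0065, 0.0352) at -0.218 0.0066 0.0349 F (-0.2, -0.4, -3.1)
(-0.218, 0.0065, 0.037) at -0.2179 0.0066 0.0369 F (0.4, 0.2, -4.5)
(-0.218, 0.0085, 0.037) at -0.2182 0.0085 0.0369 F (0.6, -0.8, -5.5)
(-0.215, 0.0085, 0.037) at -0.2153 0.0083 0.0369 F (-0.7, -0.7, -4.5)
(-0.212, 0.0085, 0.037) at -0.2117 0.0085 0.037 F (-2.1, -1.7, -5.8)
tray [ 0.5502 -0.1512] size 0.2137 0.0636 yaw -16.7 zmed 0.0346
tray [-0.121   0.0076] -0.10401000976562358
```

Past the earlier block with a little lift and more offset. Continuing in small steps.

```bash
cat >> h.py <<'E'
ex=dr(TY); ey=np.array([-ex[1],ex[0]])
def F(): f=np.mean([robot.read_force() for _ in range(4)],0); return round(float(f[:2]@ex),1),round(float(f[:2]@ey),1),round(float(f[2]),1)
def go(x,y,z,v=.03):
    robot.servo_line([*tw(x,y),z],speed=v); f=F(); p=robot.read_position(); X,Y=tf(p); print((x,y,z),'at',round(float(X),4),round(float(Y),4),round(p[2],4),'F',f)
    return f
def run(L,fx=10,fy=10):
    for q in L:
        f=go(*q)
        if abs(f[0])>fx or abs(f[1])>fy: print('STOP'); return False
    return True
E
python3 - <<'E'
from h import *
run([(x,.0085,.0368) for x in (-.208,-.204,-.2,-.196)])
wgrab('h5'); im,d,c,W=wl('h5'); ct,a=carrier(im,d,c,W,vmax=225); print('tray',np.round(tf(ct),4),a-TY)
E
```

```text
(-0.208, 0.0085, 0.0368) at -0.2075 0.0086 0.0368 F (-0.6, -1.3, -5.1)
(-0.204, 0.0085, 0.0368) at -0.2034 0.0086 0.0369 F (-0.9, -0.2, -5.6)
(-0.2, 0.0085, 0.0368) at -0.1996 0.0086 0.0368 F (0.1, -2.2, -6.3)
(-0.196, 0.0085, 0.0368) at -0.1956 0.0086 0.0368 F (-0.9, -0.4, -5.7)
tray [ 0.5656 -0.1559] size 0.2141 0.0635 yaw -16.67 zmed 0.0345
tray [-0.1049  0.0074] -0.06548156738281108
```

View pics/h5.png

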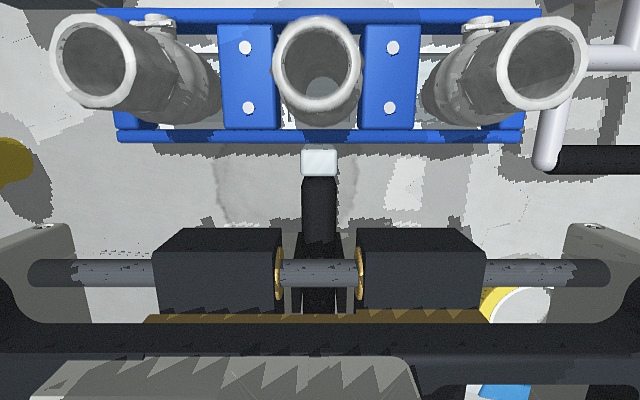

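Rear rail is past the elbow. Now into the lead-in, narrowing to y≈+1.5 mm.

```bash
python3 - <<'E'
from h import *
ok=run([(t-.0907,y+.0011,.0362) for t,y in [(-.1,.007),(-.094,.005),(-.088,.0035),(-.082,.002),(-.077,.0015),(-.07,.0015),(-.064,.0015)]],fx=9,fy=9)
wgrab('h6'); im,d,c,W=wl('h6'); ct,a=carrier(im,d,c,W,vmax=225); print('tray',np.round(tf(ct),4),a-TY)
E
```

```text
(-0.1907, 0.0081, 0.0362) at -0.1906 0.008 0.0363 F (-2.7, 0.0, -2.4)
(-0.1847, 0.0061, 0.0362) at -0.1844 0.0062 0.0363 F (-1.5, -0.7, -3.2)
(-0.1787, 0.0046, 0.0362) at -0.1786 0.0046 0.0362 F (-3.3, -0.2, -2.3)
(-0.17270000000000002, 0.0031000000000000003, 0.0362) at -0.1727 0.0031 0.0362 F (-3.6, 0.0, -0.9)
(-0.16770000000000002, 0.0026, 0.0362) at -0.1679 0.0025 0.0362 F (-4.9, -0.0, 0.0)
(-0.1607, 0.0026, 0.0362) at -0.1608 0.0025 0.0362 F (-4.1, -0.9, -0.4)
(-0.1547, 0.0026, 0.0362) at -0.1549 0.0025 0.0362 F (-3.2, -1.6, -0.3)
tray [ 0.603  -0.1734] size 0.2139 0.0638 yaw -16.66 zmed 0.0343
tray [-0.0641  0.0014] -0.06342163085937358
```

View pics/h6.png

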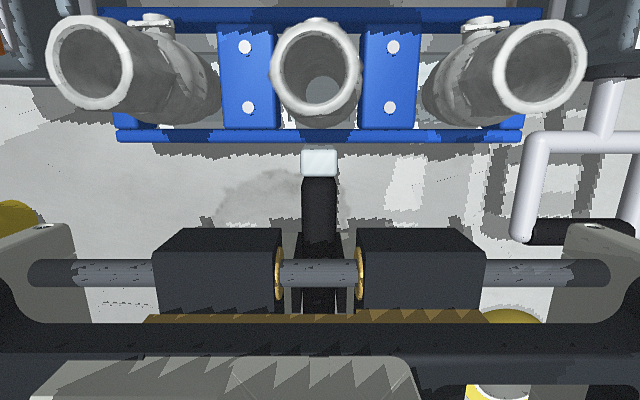

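```bash
python3 - <<'E'
from h import *
ok=run([(t-.0907,y+.0011,.0358) for t,y in [(-.056,.0012),(-.048,.0008),(-.04,.0005),(-.03,.0),(-.02,0),(-.012,0),(-.006,0),(-.003,0),(-.001,0),(0.0005,0),(.002,0)]],fx=11,fy=10)
i,dd=robot.grab_frame('top'); save('h7t',cv2.resize(i[80:300,250:470],None,fx=2.7,fy=2.7,interpolation=cv2.INTER_CUBIC))
wgrab('h7')
E
```

```text
(-0.1467, 0.0023, 0.0358) at -0.1467 0.0022 0.0359 F (-6.0, -1.7, 1.4)
(-0.1387, 0.0019000000000000002, 0.0358) at -0.1387 0.0019 0.0359 F (-5.1, -0.1, 0.9)
(-0.1307, 0.0016, 0.0358) at -0.1307 0.0016 0.0359 F (-5.3, -0.2, 1.1)
(-0.1207, 0.0011, 0.0358) at -0.1207 0.0011 0.0359 F (-5.3, -1.1, 1.8)
(-0.1107, 0.0011, 0.0358) at -0.1107 0.0011 0.036 F (-5.6, -0.7, 2.0)
(-0.1027, 0.0011, 0.0358) at -0.1027 0.001 0.0359 F (-5.2, -1.0, 1.5)
(-0.09670000000000001, 0.0011, 0.0358) at -0.0968 0.001 0.0359 F (-5.1, -1.2, 2.2)
(-0.0937, 0.0011, 0.0358) at -0.0941 0.001 0.0359 F (-6.8, -0.7, 2.6)
(-0.0917, 0.0011, 0.0358) at -0.0923 0.001 0.0359 F (-7.0, 0.2, 2.5)
(-0.0902, 0.0011, 0.0358) at -0.0914 0.0009 0.0358 F (-9.0, -0.4, 3.7)
(-0.0887, 0.0011, 0.0358) at -0.0914 0.0009 0.0354 F (-12.6, 1.5, 6.2)
STOP
```

View pics/h7.png

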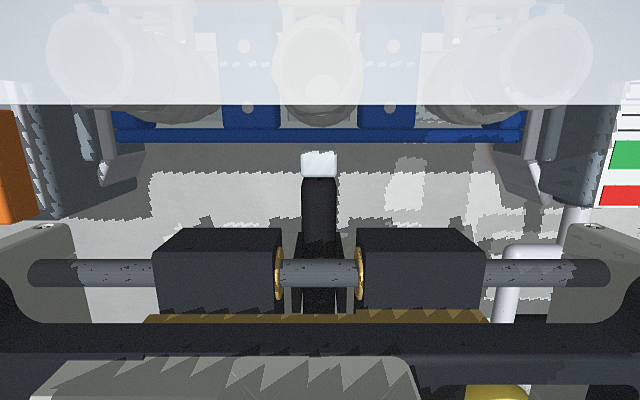

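The carrier is against the back stop (force rise at grip x≈-0.091). Releasing and checking.

```bash
python3 - <<'E'
from h import *
go(-.0912,.0009,.0356); robot.move_gripper(.45); robot.dwell(.1)
robot.servo_line([*tw(-.0912,.0009),.12],speed=.12)
robot.servo_line([*tw(-.15,.0),.26],speed=.2)
wgrab('i1'); im,d,c,W=wl('i1'); X,Y=tf(W);Z=W[...,2]
dk=(im.max(2)<70)&(Z>.055)&(Z<.075);dk[225:]=0; dk&=(abs(Y)<.03)&(X>-.16)&(X<-.03)
q=np.stack([X[dk],Y[dk]],-1); print('grip tester',cv2.minAreaRect(q.astype(np.float32)), np.median(Z[dk]))
hs=cv2.cvtColor(im,cv2.COLOR_RGB2HSV); o=(hs[...,0]<20)&(hs[...,0]>5)&(hs[...,1]>150)&(Z>.1)&(abs(Y-.148)<.05)
q=np.stack([X[o],Y[o]],-1); print('fin',cv2.minAreaRect(q.astype(np.float32)),np.percentile(Z[o],90))
b=(im.max(2)<60)&(Z>.025)&(Z<.05)&(Y<-.11)&(Y>-.18)&(X>-.19)&(X<-.12);b[225:]=0; print('bar x',np.percentile(X[b],[2,98]) if b.any() else None); print(robot.read_t())
E
```

```text
(-0.0912, 0.0009, 0.0356) at -0.0913 0.0011 0.0355 F (-5.1, 0.2, 1.1)
grip tester ((-0.08926287293434143, -6.29182904958725e-05), (0.015322430990636349, 0.08976458013057709), 89.6163101196289) 0.06763753331280835
fin ((-0.048204902559518814, 0.14690019190311432), (0.011093545705080032, 0.03323173150420189), 0.173945352435112) 0.10991220074752732
bar x [-0.15244076 -0.13852309]
61.725
```

View pics/i1.png

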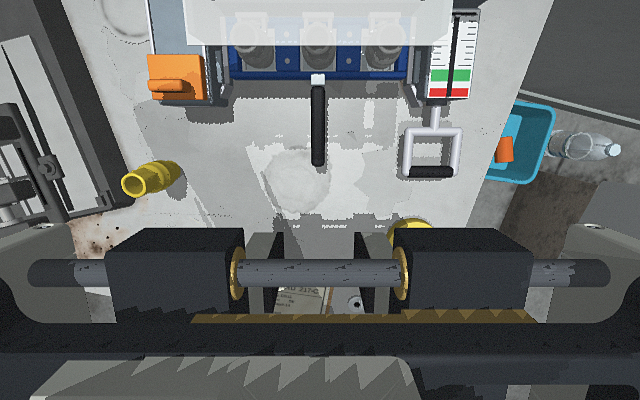

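Home confirmed: grip at x=-89.3, y=0. The next step reaches under the drill handle, so I first measure how my arm's lateral link stands.

```bash
python3 - <<'E'
from h import *
im,d=robot.grab_frame('top'); W=cloud(d,robot.camera_info('top')); save('i2t',im)
p=robot.read_position(); print(p, robot.read_qpos().round(1))
ims,ds=robot.grab_frame('side'); Ws=cloud(ds,robot.camera_info('side')); save('i2s',ims)
for X in (W,Ws):
    m=(abs(X[...,0]-p[0])<.2)&(X[...,1]>p[1]-.15)&(X[...,1]<p[1]+.35)&(X[...,2]>p[2]+.03)
    for y0 in np.arange(p[1]-.1,p[1]+.35,.05):
        k=m&(abs(X[...,1]-y0)<.01)
        if k.sum()>5: q=X[k]; print('y',y0.round(3),'z',np.percentile(q[:,2],[1,99]).round(3),'x',np.percentile(q[:,0],[1,99]).round(3))
    print()
q=robot.ik([*tw(-.048,.148),.086],R(TY-90)); print(q)
E
```

```text
[ 0.5198261  -0.15016666  0.25827721] [  4.6   6.9 -13.3  -0.  -70.   68.8]
y -0.2 z [0.362 0.7  ] x [0.462 0.541]
y -0.15 z [0.592 0.704] x [0.47  0.566]
y -0.1 z [0.647 0.7  ] x [0.47  0.557]
y -0.05 z [0.647 0.684] x [0.466 0.553]
y -0.0 z [0.659 0.743] x [0.354 0.547]
y 0.05 z [0.663 0.744] x [0.356 0.544]
y 0.1 z [0.339 0.687] x [0.455 0.719]
y 0.15 z [0.342 0.616] x [0.556 0.718]

y -0.25 z [0.324 0.366] x [0.485 0.533]
y -0.2 z [0.298 0.489] x [0.487 0.545]
y -0.15 z [0.366 0.489] x [0.475 0.547]
y -0.1 z [0.356 0.387] x [0.527 0.579]
y 0.1 z [0.292 0.506] x [0.661 0.719]
y 0.15 z [0.312 0.462] x [0.654 0.72 ]

[ 13.61220178  25.71323844 -10.94478789   0.         -53.34197367
 -30.21220178]
```

View pics/i2s.png

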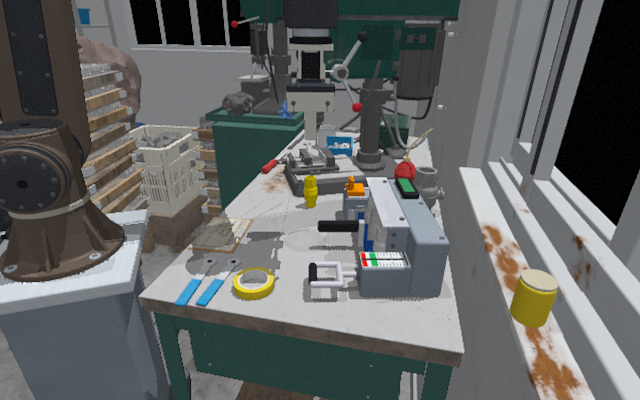

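View pics/i2t.png

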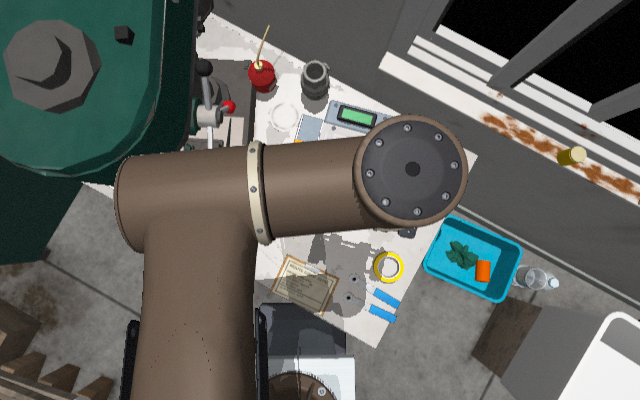

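```bash
python3 - <<'E'
from h import *
d=np.load('pics/a_top.npz')['d']; W=cloud(d,robot.camera_info('top'))
s=np.load('pics/a_side.npz'); Ws=cloud(s['d'],robot.camera_info('side'))
P=np.concatenate([W.reshape(-1,3),Ws.reshape(-1,3)]); P=P[~np.isnan(P[:,0])]
print('min y by x bin / z bin')
for z in np.arange(.2,.75,.05):
    row=[]
    for x in np.arange(.44,.8,.04):
        k=(P[:,0]>x)&(P[:,0]<x+.04)&(P[:,2]>z)&(P[:,2]<z+.05)&(P[:,1]>-.05)&(P[:,1]<.4)
        row.append('%.2f'%np.percentile(P[k][:,1],2) if k.sum()>3 else ' .. ')
    print('z%.2f'%z,row)
# own tube geometry now
im,dd=robot.grab_frame('top'); W=cloud(dd,robot.camera_info('top')); p=robot.read_position(); j1=np.radians(robot.read_qpos()[0])
f=np.array([np.cos(j1),np.sin(j1)]); l=np.array([-f[1],f[0]])
D=W[...,:2]-p[:2]; A=D@f; L=D@l; H=W[...,2]-p[2]
for l0 in np.arange(-.08,.36,.04):
    k=(abs(L-l0)<.01)&(H>.3)&(A>-.25)&(A<.12); 
    if k.sum()>5: print('lat',l0.round(2),'ahead',np.percentile(A[k],[2,98]).round(3),'H top',np.percentile(H[k],[5,95]).round(3))
E
```

```text
min y by x bin / z bin
z0.20 [' .. ', ' .. ', ' .. ', ' .. ', '0.15', '0.19', '0.09', '0.09', '0.15']
z0.25 [' .. ', ' .. ', ' .. ', ' .. ', '0.15', '0.17', '0.09', '0.09', '0.15']
z0.30 [' .. ', ' .. ', ' .. ', '0.10', '0.11', '0.10', '0.09', '0.15', '0.14']
z0.35 [' .. ', ' .. ', ' .. ', '0.11', '0.16', '0.10', '0.10', '0.15', '0.14']
z0.40 [' .. ', ' .. ', ' .. ', '0.18', '0.17', '0.17', '0.10', '0.09', '0.14']
z0.45 [' .. ', ' .. ', '0.15', '0.12', '0.11', '0.11', '0.11', '0.10', '0.10']
z0.50 [' .. ', ' .. ', '0.15', '0.12', '0.11', '0.11', '0.11', '0.10', '0.10']
z0.55 [' .. ', ' .. ', '0.15', '0.12', '0.11', '0.11', '0.11', '0.11', ' .. ']
z0.60 [' .. ', ' .. ', '0.17', '0.14', '0.13', '0.12', '0.12', '0.12', ' .. ']
z0.65 [' .. ', ' .. ', ' .. ', ' .. ', ' .. ', ' .. ', ' .. ', ' .. ', ' .. ']
z0.70 [' .. ', ' .. ', ' .. ', ' .. ', ' .. ', ' .. ', ' .. ', ' .. ', ' .. ']
lat -0.04 ahead [-0.031  0.03 ] H top [0.439 0.443]
lat 0.0 ahead [-0.048  0.045] H top [0.439 0.444]
lat 0.04 ahead [-0.044  0.039] H top [0.399 0.443]
lat 0.08 ahead [-0.045  0.04 ] H top [0.397 0.425]
lat 0.12 ahead [-0.045  0.04 ] H top [0.397 0.426]
lat 0.16 ahead [-0.154  0.035] H top [0.418 0.479]
lat 0.2 ahead [-0.146  0.037] H top [0.419 0.484]
lat 0.24 ahead [-0.153  0.04 ] H top [0.41  0.455]
lat 0.28 ahead [0.072 0.119] H top [0.306 0.343]
lat 0.32 ahead [0.05  0.118] H top [0.313 0.343]
```

```bash
python3 - <<'E'
from h import *
im,d,c,W=wl('c2'); X,Y=tf(W); Z=W[...,2]; ok=np.zeros(d.shape,bool); ok[:200]=1
for x in np.arange(-.07,.12,.01):
    k=ok&(abs(X-x)<.005)&(Z>.055)&(Z<.14)
    for lo,hi,n in [(.113,.128,'hi'),(.076,.1,'cov'),(.055,.075,'con')]:
        m=k&(Z>lo)&(Z<hi)&(Y>.05)
        if m.sum()>4: print(x.round(3),n,'y',np.percentile(Y[m],[2,98]).round(4),'z',np.median(Z[m]).round(4),m.sum(),end=' | ')
    print()
# distances: drill obstacles vs tool path
for th in (30,40,45):
  for x,y,z in [(-.048,.148,.09),(.007,.148,.09),(-.038,.148,.067)]:
    a=np.radians(th); zt=np.array([*(np.sin(a)*ex),-np.cos(a)])   # tool z
    for sgn in (1,-1):
        yt=np.array([*(sgn*ey),0]); xt=np.cross(yt,zt); Rm=np.stack([xt,yt,zt],1)
        print(th,(x,y,z),sgn,robot.ik([*tw(x,y),z],Rm))
E
```

```text
-0.07 con y [0.338  0.3603] z 0.0587 98 | 
-0.06 cov y [0.1208 0.1722] z 0.0831 200 | -0.06 con y [0.1169 0.3568] z 0.0645 230 | 
-0.05 cov y [0.1207 0.1346] z 0.0833 172 | -0.05 con y [0.1164 0.1214] z 0.0662 88 | 
-0.04 cov y [0.1208 0.1728] z 0.0833 438 | -0.04 con y [0.1164 0.1212] z 0.0654 91 | 
-0.03 cov y [0.1208 0.1732] z 0.0831 464 | -0.03 con y [0.1165 0.1214] z 0.0658 92 | 
-0.02 hi y [0.0517 0.1134] z 0.1222 108 | -0.02 cov y [0.1209 0.1729] z 0.0831 435 | -0.02 con y [0.1163 0.147 ] z 0.0662 117 | 
-0.01 hi y [0.0514 0.1151] z 0.1222 758 | -0.01 con y [0.1191 0.1755] z 0.0663 319 | 
0.0 hi y [0.0516 0.115 ] z 0.1222 774 | 0.0 con y [0.143  0.1757] z 0.0663 300 | 
0.01 hi y [0.0513 0.115 ] z 0.1222 805 | 0.01 con y [0.1432 0.1754] z 0.0663 294 | 
0.02 hi y [0.0514 0.1148] z 0.1223 821 | 0.02 con y [0.1432 0.1758] z 0.0663 315 | 
0.03 hi y [0.0515 0.1146] z 0.1218 780 | 0.03 con y [0.1432 0.1754] z 0.0664 318 | 
0.04 hi y [0.0513 0.1132] z 0.121 850 | 0.04 con y [0.1396 0.1754] z 0.0663 340 | 
0.05 hi y [0.0531 0.1137] z 0.1213 414 | 0.05 con y [0.139 0.176] z 0.0661 316 |
[... 466 characters left out ...]
.067) -1 None
45 (-0.048, 0.148, 0.09) 1 [ -21.63426304   15.53036575  -42.88170703 -164.87885762  -13.76056628
   78.85813638]
45 (-0.048, 0.148, 0.09) -1 [ -21.63426304   15.53036575  -42.88170703 -164.87885762  -13.76056628
 -101.14186362]
45 (0.007, 0.148, 0.09) 1 [ -20.70053965   19.00571911  -35.45572492 -162.7571274    -9.82138122
   75.89715055]
45 (0.007, 0.148, 0.09) -1 [ -20.70053965   19.00571911  -35.45572492 -162.7571274    -9.82138122
 -104.10284945]
45 (-0.038, 0.148, 0.067) 1 [ -21.90616422   19.27504259  -44.25022111 -168.27277846  -18.76733877
   82.63771769]
45 (-0.038, 0.148, 0.067) -1 [ -21.90616422   19.27504259  -44.25022111 -168.27277846  -18.76733877
  -97.36228231]
```

```bash
cat >> h.py <<'E'
def Rp(th,ph=0.,spin=0.,sg=1):
    """tool z: fingers point down, forward (tester +x) by th deg, leftward (+y) by ph deg (top leans right)."""
    a,b=np.radians(th),np.radians(ph)
    zt=np.array([*(np.tan(a)*ex+np.tan(b)*ey),-1.]); zt/=np.linalg.norm(zt)
    c,s=np.cos(np.radians(spin)),np.sin(np.radians(spin))
    yt=np.array([*(sg*(c*ey+s*ex)),0.]); yt-=zt*(yt@zt); yt/=np.linalg.norm(yt)
    return np.stack([np.cross(yt,zt),yt,zt],1)
def drillpts():
    from scipy.spatial import cKDTree
    d=np.load('pics/a_top.npz')['d']; W=cloud(d,robot.camera_info('top')); s=np.load('pics/a_side.npz'); Ws=cloud(s['d'],robot.camera_info('side'))
    P=np.concatenate([W.reshape(-1,3),Ws.reshape(-1,3)]); P=P[~np.isnan(P[:,0])]
    k=(P[:,0]>.44)&(P[:,0]<1.)&(P[:,1]>.04)&(P[:,1]<.5)&(P[:,2]>.15); return cKDTree(P[k])
def clr(pos,Rm,q,tree):
    u=-np.cos(np.radians(q[5]))*Rm[:,0]-np.sin(np.radians(q[5]))*Rm[:,1]
    w=np.asarray(pos)-.375*Rm[:,2]; pts=np.array([w+s*u for s in np.linspace(0,.21,12)]+[np.asarray(pos)-s*Rm[:,2] for s in np.linspace(.2,.375,6)])
    dd,i=tree.query(pts); k=dd.argmin(); return dd[k]-.05, pts[11], tree.data[i[k]]
E
python3 - <<'E'
from h import *
t=drillpts(); n=0
for th in (0,5,10,15,20,25,30,35,45):
  for ph in (0,10,20,30):
    r=[]
    for (x,y,z) in [(-.06,.148,.088),(.0,.148,.088),(.03,.148,.088),(-.038,.148,.067)]:
        best=None
        for sg in (1,-1):
            Rm=Rp(th,ph,0,sg); pos=[*tw(x,y),z]; q=robot.ik(pos,Rm)
            if q is not None:
                c,e,o=clr(pos,Rm,q,t); best=(sg,round(c,3),q.round(0).astype(int).tolist()) if best is None else best
        r.append(best)
    print(th,ph,[b[:2] if b else None for b in r], r[0][2] if r[0] else None)
E
```

```text
0 0 [(1, np.float64(-0.049)), (1, np.float64(-0.045)), (1, np.float64(-0.048)), (1, np.float64(-0.039))] [14, 25, -12, 0, -53, -121]
0 10 [(1, np.float64(-0.046)), (1, np.float64(-0.037)), (1, np.float64(-0.031)), (1, np.float64(-0.043))] [8, 24, -10, -11, -53, -108]
0 20 [(1, np.float64(0.022)), (1, np.float64(0.035)), (1, np.float64(0.042)), (1, np.float64(0.027))] [2, 24, -7, -23, -55, -95]
0 30 [(1, np.float64(0.104)), (1, np.float64(0.117)), (1, np.float64(0.123)), (1, np.float64(0.11))] [-5, 26, -4, -35, -59, -83]
5 0 [(1, np.float64(-0.037)), (1, np.float64(-0.039)), (1, np.float64(-0.039)), (1, np.float64(-0.028))] [16, 22, -18, 4, -45, -125]
5 10 [(1, np.float64(-0.043)), (1, np.float64(-0.043)), (1, np.float64(-0.037)), (1, np.float64(-0.049))] [10, 21, -15, -9, -45, -110]
5 20 [(1, np.float64(0.014)), (1, np.float64(0.026)), (1, np.float64(0.033)), (1, np.float64(0.019))] [3, 22, -11, -23, -48, -94]
5 30 [(1, np.float64(0.101)), (1, np.float64(0.111)), (1, np.float64(0.118)), (1, np.float64(0.106))] [-5, 24, -7, -36, -54, -80]
10 0 [(1, np.float64(-0.001)), (1, np.float64(
[... 2181 characters left out ...]
float64(0.09)), (1, np.float64(0.09)), (1, np.float64(0.098))] [-3, 16, -22, -49, -26, -57]
35 0 [None, None, None, None] None
35 10 [None, None, None, None] None
35 20 [None, None, (1, np.float64(0.031)), None] None
35 30 [(1, np.float64(0.104)), (1, np.float64(0.094)), (1, np.float64(0.093)), (1, np.float64(0.111))] [-3, 15, -23, -55, -21, -48]
45 0 [(1, np.float64(0.094)), (1, np.float64(0.07)), (1, np.float64(0.064)), (1, np.float64(0.094))] [-22, 15, -45, -165, -15, 80]
45 10 [None, None, None, None] None
45 20 [None, None, None, (1, np.float64(0.08))] None
45 30 [(1, np.float64(0.169)), (1, np.float64(0.151)), (1, np.float64(0.14)), (1, np.float64(0.179))] [-11, 15, -26, -81, -18, -14]
```

```bash
python3 - <<'E'
from h import *
t=drillpts()
for th in (16,18,20,22):
 for sg in (1,-1):
  Rm=Rp(th,0,90,sg); print(th,sg,'xt',(Rm[:2,0]@ey).round(2),'yt',Rm[:,1].round(2),'zt',Rm[:,2].round(2))
  for (x,y,z) in [(-.048,.148,.16),(-.048,.148,.095),(-.02,.148,.095),(.007,.148,.095),(-.03,.148,.074),(-.12,.1,.2)]:
    pos=[*tw(x,y),z]; q=robot.ik(pos,Rm)
    if q is None: print('  ',(x,y,z),None); continue
    c,e,o=clr(pos,Rm,q,t); print('  ',(x,y,z),round(c,3),e.round(2),o.round(2),q.round(1))
E
```

```text
16 1 xt 1.0 yt [ 0.92 -0.27  0.28] zt [ 0.26 -0.08 -0.96]
   (-0.048, 0.148, 0.16) 0.024 [0.46 0.17 0.48] [0.56 0.16 0.49] [ 18.5  13.6 -26.4  15.  -37.7 134. ]
   (-0.048, 0.148, 0.095) 0.042 [0.45 0.16 0.41] [0.56 0.15 0.46] [ 18.1  17.7 -32.2  19.4 -28.2 129.2]
   (-0.02, 0.148, 0.095) 0.02 [0.49 0.16 0.41] [0.56 0.15 0.46] [ 16.6  19.9 -28.2  17.8 -29.6 132.3]
   (0.007, 0.148, 0.095) 0.002 [0.52 0.16 0.41] [0.56 0.15 0.46] [ 15.3  22.1 -24.3  16.4 -31.  135. ]
   (-0.03, 0.148, 0.074) 0.03 [0.47 0.16 0.39] [0.57 0.11 0.36] [ 16.9  20.6 -31.5  20.4 -25.9 129.1]
   (-0.12, 0.1, 0.2) 0.106 [0.38 0.15 0.52] [0.55 0.17 0.54] [ 18.9   3.7 -32.3  13.9 -41.6 135. ]
16 -1 xt -1.0 yt [-0.92  0.27 -0.28] zt [ 0.26 -0.08 -0.96]
   (-0.048, 0.148, 0.16) 0.024 [0.46 0.17 0.48] [0.56 0.16 0.49] [ 18.5  13.6 -26.4  15.  -37.7 -46. ]
   (-0.048, 0.148, 0.095) 0.042 [0.45 0.16 0.41] [0.56 0.15 0.46] [ 18.1  17.7 -32.2  19.4 -28.2 -50.8]
   (-0.02, 0.148, 0.095) 0.02 [0.49 0.16 0.41] [0.56 0.15 0.46] [ 16.6  19.9 -28.2  17.8 -29.6 -47.7]
   (0.007, 0.148, 0.095) 0.002 [0.52 0.16 0.41] [0.56 0.15 0
[... 3581 characters left out ...]
8 -41.1  24.6 -32.7 124.1]
22 -1 xt -1.0 yt [-0.89  0.26 -0.37] zt [ 0.36 -0.11 -0.93]
   (-0.048, 0.148, 0.16) 0.066 [0.4  0.15 0.44] [0.58 0.1  0.34] [ 19.1  11.  -36.2  28.3 -27.5 -59.2]
   (-0.048, 0.148, 0.095) 0.058 [0.36 0.11 0.37] [0.57 0.1  0.35] [ 14.6  15.1 -45.4  47.7 -15.2 -75.9]
   (-0.02, 0.148, 0.095) 0.066 [0.4  0.12 0.37] [0.58 0.1  0.34] [ 14.4  17.4 -41.   42.3 -16.7 -70.2]
   (0.007, 0.148, 0.095) 0.046 [0.43 0.12 0.37] [0.57 0.11 0.35] [ 14.   19.6 -36.6  37.5 -18.3 -64.8]
   (-0.03, 0.148, 0.074) 0.06 [0.36 0.07 0.34] [0.57 0.1  0.35] [  9.9  17.8 -46.8  60.2 -11.1 -84.6]
   (-0.12, 0.1, 0.2) 0.112 [0.32 0.14 0.48] [0.57 0.1  0.35] [ 20.3   0.8 -41.1  24.6 -32.7 -55.9]
```

```bash
python3 - <<'E'
from h import *
Q=Rp(20,0,90,-1)
robot.move_gripper(.28); print(robot.read_grip_width())
robot.goto([*tw(-.13,.12),.22],Q); st('pre'); print(robot.read_qpos().round(1))
robot.servo_line([*tw(-.048,.147),.16],ori=Q,speed=.15); st('over')
wgrab('j1'); im,d,c,W=wl('j1')
i,dd=robot.grab_frame('side'); save('j1s',cv2.resize(i[60:300,200:500],None,fx=2.5,fy=2.5,interpolation=cv2.INTER_CUBIC))
E
```

```text
0.2839518331964808
pre t 64.26 p [ 0.5738 -0.0409  0.2202] w 0.281 F [-0.6 -0.2  0. ]
[ 23.1   0.2 -36.7  20.2 -39.3 -53.8]
over t 65.11 p [ 0.6596 -0.0386  0.1602] w 0.282 F [ 0.1 -0.4  0.1]
```

View pics/j1.png

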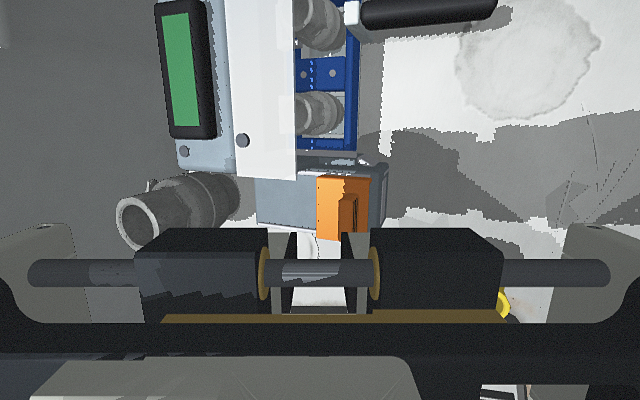

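View pics/j1s.png

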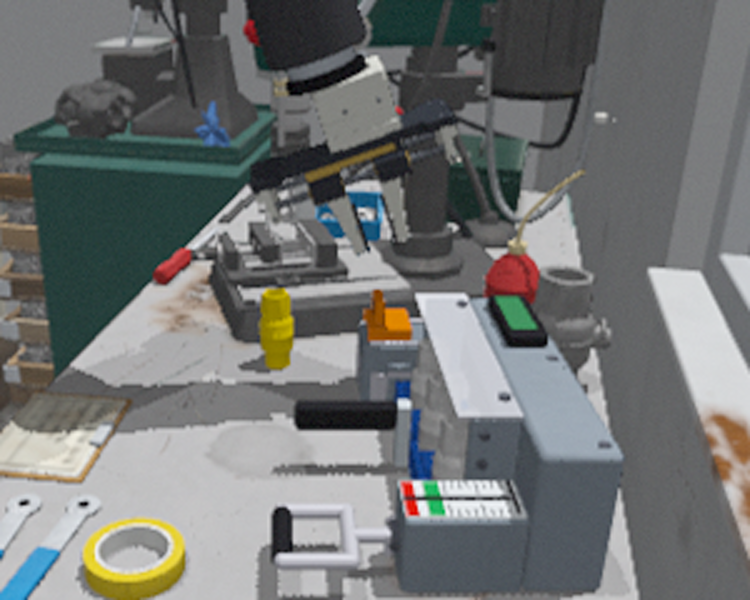

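The tool is pitched 20° and straddles the fin line, clear of the drill. Descend and push the cover back.

```bash
python3 - <<'E'
from h import *
y=.147
for z in (.13,.115,.105,.097):
    f=go(-.048,y,z,.06)
    if abs(f[2])>6 or abs(f[0])>8: print('STOP'); break
else:
    run([(x,y,.097) for x in (-.04,-.03,-.02,-.01,0.,.005,.010,.014,.017)],fx=8,fy=8)
wgrab('j2')
i,dd=robot.grab_frame('side'); save('j2s',cv2.resize(i[60:300,250:500],None,fx=2.5,fy=2.5,interpolation=cv2.INTER_CUBIC))
E
```

```text
(-0.048, 0.147, 0.13) at -0.0479 0.147 0.13 F (-0.1, 0.3, -0.8)
(-0.048, 0.147, 0.115) at -0.0481 0.1468 0.1148 F (0.0, -0.8, -0.2)
(-0.048, 0.147, 0.105) at -0.0481 0.1468 0.1049 F (0.5, -0.1, -0.4)
(-0.048, 0.147, 0.097) at -0.0481 0.1467 0.097 F (0.3, 0.7, 0.3)
(-0.04, 0.147, 0.097) at -0.0397 0.1472 0.0971 F (-0.3, -0.6, -0.9)
(-0.03, 0.147, 0.097) at -0.0297 0.1471 0.097 F (0.6, 0.7, 0.1)
(-0.02, 0.147, 0.097) at -0.0197 0.1471 0.097 F (0.1, 0.1, -0.0)
(-0.01, 0.147, 0.097) at -0.0097 0.1471 0.097 F (0.9, 1.3, -0.6)
(0.0, 0.147, 0.097) at 0.0003 0.1471 0.097 F (1.0, -0.6, -0.7)
(0.005, 0.147, 0.097) at 0.0052 0.1471 0.097 F (1.3, -0.4, 0.5)
(0.01, 0.147, 0.097) at 0.0103 0.1471 0.097 F (-0.0, 0.1, -0.4)
(0.014, 0.147, 0.097) at 0.013 0.1469 0.0968 F (-10.6, 2.0, 5.7)
STOP
```

View pics/j2s.png

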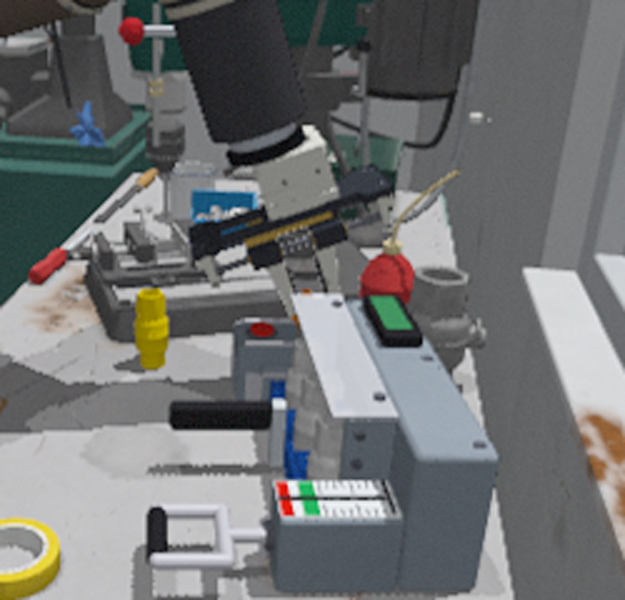

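Cover hard back; the red button is exposed at (262,328) in the crop. Now press.

```bash
python3 - <<'E'
from h import *
y=.1475
go(.008,y,.097); go(.008,y,.14,.1); robot.move_gripper(0); go(-.027,y,.14,.1); go(-.027,y,.092,.08)
hit=None
for z in np.arange(.088,.062,-.0015):
    f=go(-.027,y,z,.02)
    if f[2]>11 or abs(f[0])>10: break
robot.dwell(.2); st('pressed'); wgrab('j3')
i,dd=robot.grab_frame('side'); save('j3s',cv2.resize(i[100:260,280:440],None,fx=3.6,fy=3.6,interpolation=cv2.INTER_CUBIC))
E
```

```text
(0.008, 0.1475, 0.097) at 0.0081 0.1475 0.0972 F (-1.4, -0.2, -0.0)
(0.008, 0.1475, 0.14) at 0.0078 0.1474 0.1397 F (0.5, 0.4, -2.1)
(-0.027, 0.1475, 0.14) at -0.0267 0.1478 0.1405 F (0.5, -0.3, 0.9)
(-0.027, 0.1475, 0.092) at -0.0266 0.1475 0.0921 F (0.8, 0.7, 0.8)
(-0.027, 0.1475, np.float64(0.088)) at -0.027 0.1475 0.0881 F (0.2, 0.3, -0.6)
(-0.027, 0.1475, np.float64(0.0865)) at -0.0271 0.1475 0.0864 F (0.3, 0.6, 0.6)
(-0.027, 0.1475, np.float64(0.08499999999999999)) at -0.0271 0.1474 0.0848 F (0.1, -0.9, -0.2)
(-0.027, 0.1475, np.float64(0.08349999999999999)) at -0.0271 0.1474 0.0833 F (-0.1, 0.2, -0.1)
(-0.027, 0.1475, np.float64(0.08199999999999999)) at -0.0271 0.1474 0.0818 F (0.5, -0.3, -0.5)
(-0.027, 0.1475, np.float64(0.08049999999999999)) at -0.0271 0.1474 0.0804 F (0.6, 0.2, 0.2)
(-0.027, 0.1475, np.float64(0.07899999999999999)) at -0.0271 0.1474 0.0788 F (-0.4, 0.4, 0.0)
(-0.027, 0.1475, np.float64(0.07749999999999999)) at -0.0271 0.1474 0.0773 F (-0.7, 0.1, 0.6)
(-0.027, 0.1475, np.float64(0.07599999999999998)) at -0.0268 0.1475 0.0762 F (-0.3, 0.3, 0.9)
(-0.027, 0.1475, np.float64(0.07449999999999998)) at -0.0268 0.1476 0.0747 F (0.6, -0.4, 2.0)
(-0.027, 0.1475, np.float64(0.07299999999999998)) at -0.0268 0.1476 0.0731 F (1.2, 0.2, 2.5)
(-0.027, 0.1475, np.float64(0.07149999999999998)) at -0.0268 0.1476 0.0716 F (0.1, -0.0, 3.3)
(-0.027, 0.1475, np.float64(0.06999999999999998)) at -0.0267 0.1476 0.0708 F (-2.5, -1.7, 8.3)
(-0.027, 0.1475, np.float64(0.06849999999999998)) at -0.0266 0.1476 0.0704 F (-9.5, -2.4, 19.0)
pressed t 76.84 p [ 0.6807 -0.044   0.0705] w 0.002 F [-9.3  1.2 18.4]
```

View pics/j3s.png

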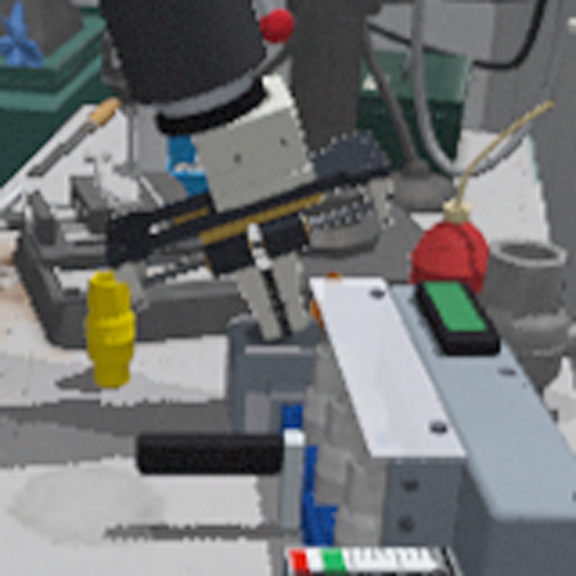

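Button bottomed: 6 mm travel with a spring ramp, then a hard stop. Now shut the cover.

```bash
python3 - <<'E'
from h import *
y=.1475
go(-.027,y,.14,.1); robot.move_gripper(.28); go(.007,y,.14,.1)
ok=True
for z in (.115,.105,.097):
    f=go(.007,y,z,.06)
    if abs(f[2])>6: ok=False; print('STOP'); break
if ok: run([(x,y,.097) for x in (0,-.01,-.02,-.03,-.04,-.047,-.051,-.054,-.057,-.060)],fx=8,fy=8)
p=tf(robot.read_position()); x=float(p[0]); go(x+.004,y,.097); go(x+.004,y,.15,.1)
robot.servo_line([*tw(-.13,.12),.2],speed=.15)
wgrab('k1'); print(robot.read_t())
E
python3 - <<'E'
from h import *
i,dd=robot.grab_frame('side'); save('k1s',cv2.resize(i[100:300,250:470],None,fx=3,fy=3,interpolation=cv2.INTER_CUBIC))
E
```

```text
(-0.027, 0.1475, 0.14) at -0.0276 0.147 0.1388 F (0.9, -0.7, -1.4)
(0.007, 0.1475, 0.14) at 0.0067 0.1472 0.1395 F (-0.6, 0.9, 0.5)
(0.007, 0.1475, 0.115) at 0.0068 0.1474 0.1146 F (0.8, 0.1, 0.1)
(0.007, 0.1475, 0.105) at 0.0067 0.1472 0.1045 F (-0.3, 0.4, -0.5)
(0.007, 0.1475, 0.097) at 0.0067 0.1472 0.0966 F (0.4, 0.6, 0.5)
(0, 0.1475, 0.097) at -0.0002 0.1475 0.0973 F (0.2, -0.2, 0.3)
(-0.01, 0.1475, 0.097) at -0.0103 0.1474 0.097 F (0.2, -0.1, 1.4)
(-0.02, 0.1475, 0.097) at -0.0203 0.1474 0.097 F (-0.0, 0.1, 0.1)
(-0.03, 0.1475, 0.097) at -0.0303 0.1474 0.097 F (0.3, 0.2, -0.2)
(-0.04, 0.1475, 0.097) at -0.0403 0.1474 0.097 F (0.5, 0.9, -0.1)
(-0.047, 0.1475, 0.097) at -0.0473 0.1474 0.097 F (0.2, -0.6, -0.6)
(-0.051, 0.1475, 0.097) at -0.0512 0.1475 0.097 F (-1.2, -0.3, -0.8)
(-0.054, 0.1475, 0.097) at -0.0531 0.1479 0.0976 F (7.6, -1.1, -1.1)
(-0.057, 0.1475, 0.097) at -0.0541 0.1488 0.0988 F (19.2, -3.6, -5.4)
STOP
(-0.05011302678092207, 0.1475, 0.097) at -0.0506 0.1473 0.0965 F (0.4, -0.2, -1.3)
(-0.05011302678092207, 0.1475, 0.15) at -0.0506 0.1473 0.1494 F (0.3, -0.8, -0.1)
85.525
```

View pics/k1s.png

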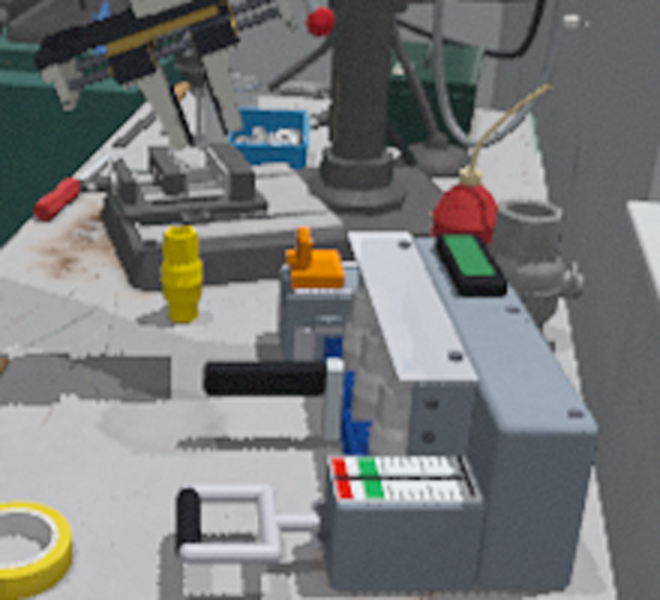

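View pics/k1.png

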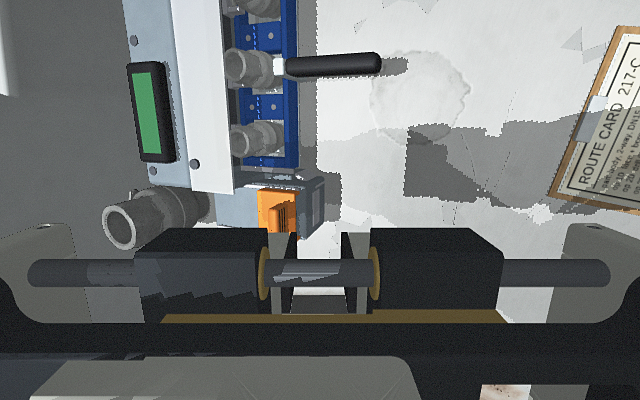

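The cover hit its shut stop (19 N) and looks shut in both views. Checking it numerically from in front, along with the gauge surroundings.

```bash
python3 - <<'E'
from h import *
robot.servo_line([*tw(-.2,.05),.24],speed=.2)
robot.goto([*tw(-.15,0),.26],R(TY)); 
wgrab('l1'); im,d,c,W=wl('l1'); X,Y=tf(W);Z=W[...,2]
hs=cv2.cvtColor(im,cv2.COLOR_RGB2HSV); o=(hs[...,0]<20)&(hs[...,0]>5)&(hs[...,1]>150)&(Z>.1)&(abs(Y-.148)<.05)
q=np.stack([X[o],Y[o]],-1); print('fin',cv2.minAreaRect(q.astype(np.float32)))
dk=(im.max(2)<70)&(Z>.055)&(Z<.075);dk[225:]=0; dk&=(abs(Y)<.03)&(X>-.16)&(X<-.03)
q=np.stack([X[dk],Y[dk]],-1); print('grip tester',cv2.minAreaRect(q.astype(np.float32)))
b=(im.max(2)<60)&(Z>.025)&(Z<.05)&(Y<-.11)&(Y>-.18)&(X>-.19)&(X<-.12);b[225:]=0
q=np.stack([X[b],Y[b]],-1); print('bar',cv2.minAreaRect(q.astype(np.float32)),np.percentile(Z[b],95))
k=(X>-.11)&(X<-.02)&(Y<-.12)&(Y>-.185)&(Z<.2); k[225:]=0
for x in np.arange(-.1,-.02,.01):
    m=k&(abs(X-x)<.005); print(x.round(2),'zmax',np.nanpercentile(Z[m],98).round(3) if m.any() else None)
print(robot.ik([*tw(-.145,-.143),.015],R(TY-90)),robot.read_t())
E
```

```text
fin ((-0.04844863712787628, 0.14704589545726776), (0.010978980921208858, 0.03301182761788368), 0.17922736704349518)
grip tester ((-0.08916012942790985, 0.00035547511652112007), (0.08879166096448898, 0.01539106760174036), 0.18733543157577515)
bar ((-0.1450437754392624, -0.14244374632835388), (0.013973187655210495, 0.054942868649959564), 0.0952201709151268) 0.04397399039874308
-0.1 zmax 0.042
-0.09 zmax 0.042
-0.08 zmax 0.042
-0.07 zmax 0.042
-0.06 zmax 0.07
-0.05 zmax 0.07
-0.04 zmax 0.07
-0.03 zmax 0.071
[-10.90543083  23.15694039 -27.56969253   0.         -39.27336708
  -5.69456917] 88.1083
```

View pics/l1.png

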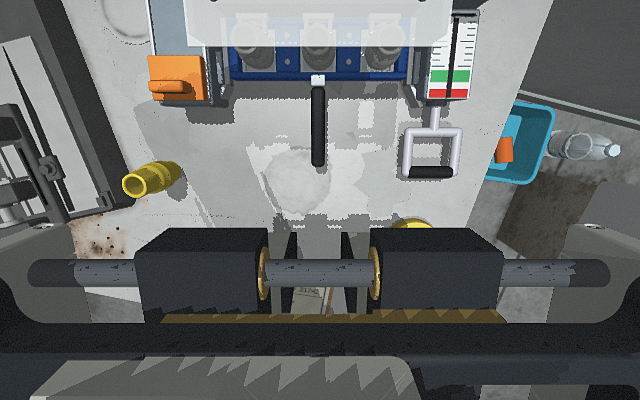

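```bash
python3 - <<'E'
from h import *
robot.move_gripper(.34)
robot.goto([*tw(-.145,-.1425),.15],R(TY-90)); st()
robot.servo_line([*tw(-.145,-.1425),.06],speed=.12); print(F())
for z in (.045,.03,.018):
    f=go(-.145,-.1425,z,.05)
    if abs(f[2])>6: print('STOP'); break
else:
    robot.move_gripper(0); robot.dwell(.15); st('grip'); print(tf(robot.read_position()),F())
i,dd=robot.grab_frame('side'); save('m1s',cv2.resize(i[160:320,280:460],None,fx=3.5,fy=3.5,interpolation=cv2.INTER_CUBIC))
E
```

```text
t 89.67 p [ 0.4847 -0.2881  0.1504] w 0.34 F [0.6 0.2 0.1]
(0.2, 0.1, 0.4)
(-0.145, -0.1425, 0.045) at -0.1452 -0.1426 0.0447 F (0.2, -0.1, -0.6)
(-0.145, -0.1425, 0.03) at -0.1453 -0.1426 0.0296 F (-0.1, 0.1, -0.1)
(-0.145, -0.1425, 0.018) at -0.1453 -0.1425 0.0175 F (-0.2, -0.6, 0.3)
grip t 92.42 p [ 0.4835 -0.2879  0.018 ] w 0.173 F [-4.9  3.7  5.9]
(np.float64(-0.14587581568845912), np.float64(-0.142545987860404)) (-5.7, 2.2, 5.9)
```

View pics/m1s.png

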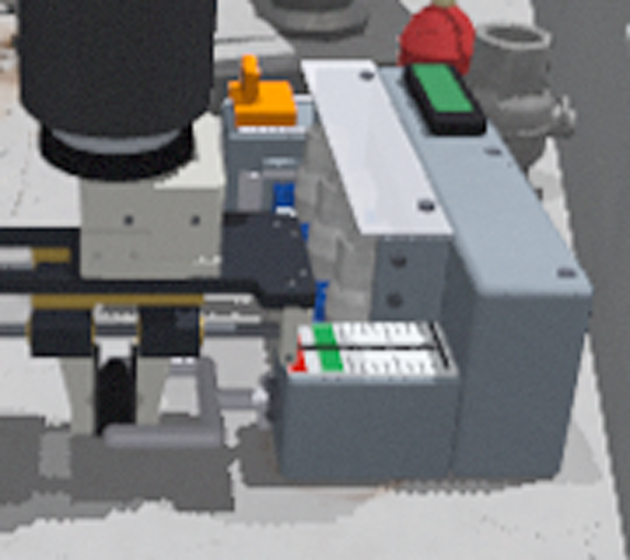

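The bar is gripped square. Pull to 58 mm.

```bash
python3 - <<'E'
from h import *
for x in (-.16,-.18,-.195,-.203): go(x,-.1425,.018,.04)
print('w',robot.read_grip_width(), robot.read_t())
i,dd=robot.grab_frame('side'); save('m2s',cv2.resize(i[160:320,260:460],None,fx=3.5,fy=3.5,interpolation=cv2.INTER_CUBIC))
wgrab('m2')
E
```

```text
(-0.16, -0.1425, 0.018) at -0.1591 -0.1425 0.0182 F (3.6, -1.1, -3.1)
(-0.18, -0.1425, 0.018) at -0.1784 -0.1425 0.0182 F (6.9, -2.6, -6.6)
(-0.195, -0.1425, 0.018) at -0.1927 -0.1424 0.0183 F (8.5, -2.6, -10.2)
(-0.203, -0.1425, 0.018) at -0.2003 -0.1424 0.0183 F (10.6, -3.5, -10.7)
w 0.172728327658694 94.525
```

View pics/m2s.png

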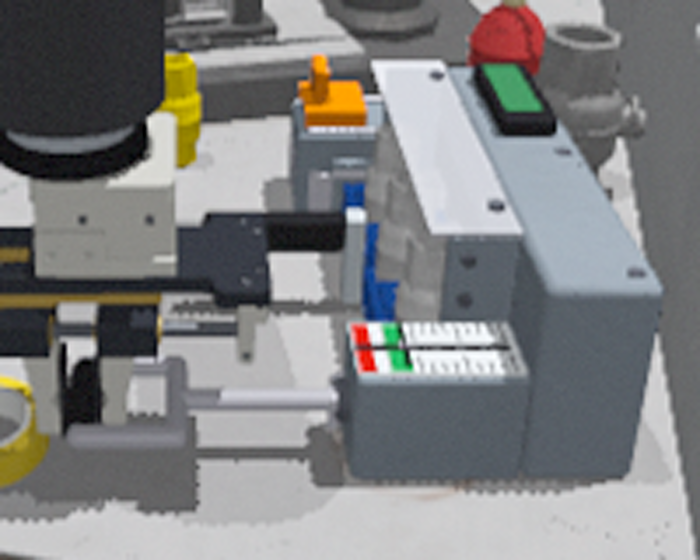

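Displacement is about 55 mm (force 10.6 N gives 54 mm), so I nudge 3 mm deeper to centre it and hold.

```bash
python3 - <<'E'
from h import *
go(-.206,-.1425,.018,.02)
t0=robot.read_t()
while robot.read_t()-t0<2.6:
    robot.dwell(.3); print(round(robot.read_t(),2),np.round(tf(robot.read_position()),4),'w',round(robot.read_grip_width(),3),F()[0])
wgrab('m3')
i,dd=robot.grab_frame('top'); save('m3t',cv2.resize(i[90:260,340:470],None,fx=4,fy=4,interpolation=cv2.INTER_CUBIC))
E
```

```text
(-0.206, -0.1425, 0.018) at -0.2028 -0.1424 0.0183 F (11.9, -4.3, -12.1)
95.22 [-0.2028 -0.1424] w 0.172 10.7
95.53 [-0.2028 -0.1424] w 0.168 11.1
95.83 [-0.2028 -0.1424] w 0.17 12.1
96.12 [-0.2028 -0.1424] w 0.169 11.0
96.42 [-0.2028 -0.1424] w 0.177 11.3
96.72 [-0.2028 -0.1424] w 0.169 11.2
97.03 [-0.2028 -0.1424] w 0.172 11.1
97.33 [-0.2028 -0.1424] w 0.173 11.4
97.62 [-0.2028 -0.1424] w 0.174 11.6
```

View pics/m3t.png

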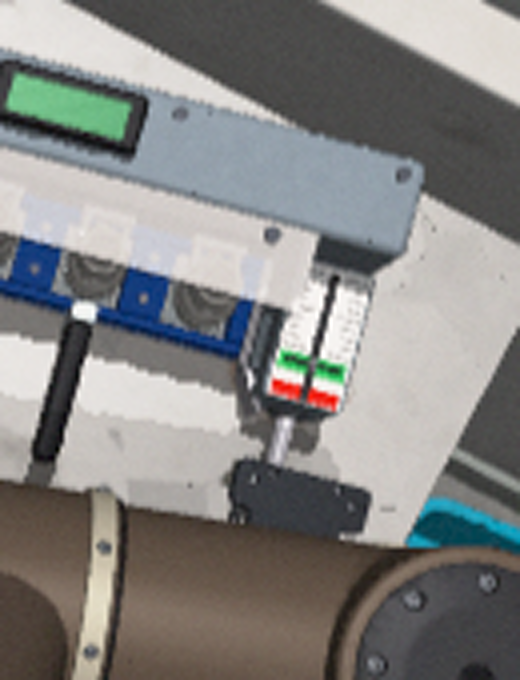

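The pointer is in the middle of the green at (312,365), held steady at ~58 mm for 2.6 s. Return it and release.

```bash
python3 - <<'E'
from h import *
for x in (-.19,-.17,-.155,-.149,-.1465): go(x,-.1425,.018,.05)
robot.move_gripper(.34); robot.dwell(.4); st('open')
print(tf(robot.read_position()))
robot.servo_line([*tw(-.146,-.1425),.15],speed=.12)
robot.servo_line([*tw(-.17,-.08),.26],speed=.2); robot.goto([*tw(-.16,0),.26],R(TY))
wgrab('n1'); im,d,c,W=wl('n1'); X,Y=tf(W);Z=W[...,2]
b=(im.max(2)<60)&(Z>.025)&(Z<.05)&(Y<-.11)&(Y>-.18)&(X>-.22)&(X<-.12);b[225:]=0
q=np.stack([X[b],Y[b]],-1); print('bar',cv2.minAreaRect(q.astype(np.float32)))
dk=(im.max(2)<70)&(Z>.055)&(Z<.075);dk[225:]=0; dk&=(abs(Y)<.04)&(X>-.16)&(X<-.03)
q=np.stack([X[dk],Y[dk]],-1); print('grip tester',cv2.minAreaRect(q.astype(np.float32)))
hs=cv2.cvtColor(im,cv2.COLOR_RGB2HSV); o=(hs[...,0]<20)&(hs[...,0]>5)&(hs[...,1]>150)&(Z>.1)&(abs(Y-.148)<.05)
q=np.stack([X[o],Y[o]],-1); print('fin',cv2.minAreaRect(q.astype(np.float32)),robot.read_t())
E
```

```text
(-0.19, -0.1425, 0.018) at -0.1875 -0.1424 0.0182 F (8.5, -2.7, -8.2)
(-0.17, -0.1425, 0.018) at -0.1685 -0.1425 0.0182 F (5.6, -1.7, -3.5)
(-0.155, -0.1425, 0.018) at -0.1542 -0.1425 0.0181 F (4.5, -0.9, -0.1)
(-0.149, -0.1425, 0.018) at -0.1487 -0.1425 0.0181 F (2.9, 0.5, 0.6)
(-0.1465, -0.1425, 0.018) at -0.1464 -0.1425 0.0181 F (2.8, -0.3, 1.8)
open t 100.64 p [ 0.4829 -0.2877  0.018 ] w 0.341 F [ 0.6 -0.1 -0.2]
(np.float64(-0.14647197475495888), np.float64(-0.14249306260772626))
bar ((-0.1453005075454712, -0.1427335888147354), (0.055320855230093, 0.014035645872354507), 89.7791519165039)
grip tester ((-0.08962451666593552, -2.909451723098755e-06), (0.09000936895608902, 0.015824085101485252), 0.0834638699889183)
fin ((-0.04830486699938774, 0.1470520794391632), (0.01073417067527771, 0.033324360847473145), 1.2185428142547607) 104.0167
```

View pics/n1.png

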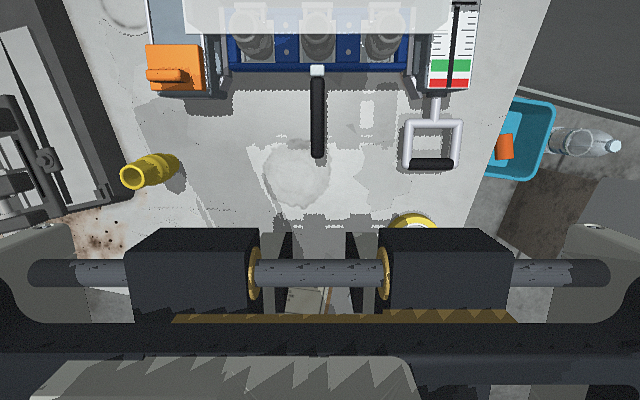

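All states as wanted: gauge in, cover shut, carrier home. Now draw the carrier out along the reverse of the path in.

```bash
python3 - <<'E'
from h import *
robot.move_gripper(.5)
robot.servo_line([*tw(-.0905,0),.15],speed=.15)
for z in (.07,.0355):
    f=go(-.0905,0,z,.1)
robot.move_gripper(0); robot.dwell(.15); st('grip'); print(tf(robot.read_position()))
ok=run([(-.093,0.,.036),(-.1,.0,.036),(-.12,.0005,.036),(-.135,.0012,.036),(-.15,.0015,.036),(-.16,.0018,.036),(-.168,.002,.036)],fx=14,fy=9)
wgrab('o1'); im,d,c,W=wl('o1'); ct,a=carrier(im,d,c,W,vmax=225); print('tray',np.round(tf(ct),4),a-TY)
E
```

```text
(-0.0905, 0, 0.07) at -0.09 0.0001 0.0707 F (0.3, 0.3, 0.4)
(-0.0905, 0, 0.0355) at -0.0903 -0.0 0.0357 F (0.1, -0.4, 0.4)
grip t 107.72 p [ 0.5774 -0.1667  0.0359] w 0.182 F [-1.2  5.4  4.6]
(np.float64(-0.09046496191521525), np.float64(0.0004847744301364025))
(-0.093, 0.0, 0.036) at -0.0931 0.0001 0.0359 F (0.8, 3.0, -0.6)
(-0.1, 0.0, 0.036) at -0.1006 -0.0002 0.0359 F (0.7, 1.1, -2.3)
(-0.12, 0.0005, 0.036) at -0.1209 0.0005 0.0359 F (-2.4, 0.0, -1.2)
(-0.135, 0.0012, 0.036) at -0.1358 0.0012 0.036 F (-1.1, 1.4, -1.3)
(-0.15, 0.0015, 0.036) at -0.1508 0.0014 0.036 F (-2.4, 1.2, -0.9)
(-0.16, 0.0018, 0.036) at -0.1607 0.0017 0.036 F (-2.2, 1.4, -1.8)
(-0.168, 0.002, 0.036) at -0.1687 0.0019 0.036 F (-0.5, 1.9, -1.9)
tray [ 0.5885 -0.1693] size 0.2138 0.0635 yaw -16.65 zmed 0.0341
tray [-0.0791  0.0012] -0.05020751953124858
```

View pics/o1.png

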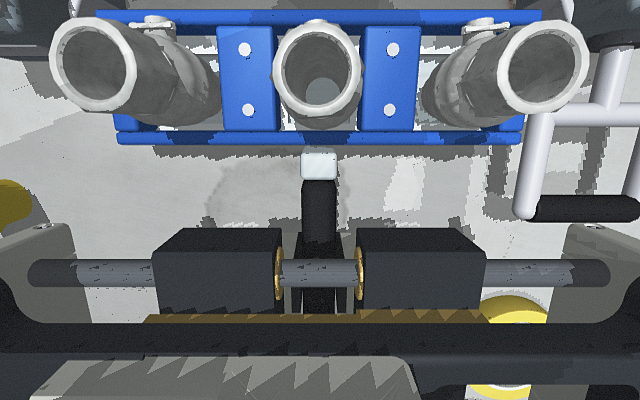

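```bash
python3 - <<'E'
from h import *
ok=run([(-.175,.004,.0358),(-.183,.0065,.0358),(-.192,.009,.0358),(-.203,.0095,.0358)],fx=10,fy=9)
p=tf(robot.read_position())
if ok:
    robot.move_gripper(.5); robot.dwell(.2); st('open')
    robot.servo_line([*tw(-.203,.0095),.13],speed=.12); robot.servo_line([*tw(-.25,.0),.22],speed=.2)
    wgrab('p1'); im,d,c,W=wl('p1'); ct,a=carrier(im,d,c,W,vmax=225); print('tray',np.round(tf(ct),4),a-TY)
    for k in (1,2,3): rim('p1',ct,a,k)
    X,Y=tf(W);Z=W[...,2]
    dk=(im.max(2)<70)&(Z>.055)&(Z<.075);dk[228:]=0; dk&=(abs(Y)<.04)&(X>-.27)&(X<-.1)
    q=np.stack([X[dk],Y[dk]],-1); print('grip',cv2.minAreaRect(q.astype(np.float32)),np.median(Z[dk]))
    b=(im.max(2)<60)&(Z>.025)&(Z<.05)&(Y<-.11)&(Y>-.18)&(X>-.22)&(X<-.12);b[225:]=0
    q=np.stack([X[b],Y[b]],-1); print('bar',cv2.minAreaRect(q.astype(np.float32)))
E
```

```text
(-0.175, 0.004, 0.0358) at -0.1753 0.0041 0.0359 F (-1.5, 0.8, -2.4)
(-0.183, 0.0065, 0.0358) at -0.1835 0.0066 0.0359 F (-0.8, 2.3, -0.1)
(-0.192, 0.009, 0.0358) at -0.1926 0.0091 0.0359 F (-1.3, 2.6, 0.2)
(-0.203, 0.0095, 0.0358) at -0.2036 0.0095 0.0358 F (-1.7, 1.3, 2.4)
open t 114.12 p [ 0.4722 -0.1259  0.0358] w 0.502 F [ 0.2 -0.4 -0.7]
tray [ 0.5569 -0.1525] size 0.2132 0.0637 yaw -16.7 zmed 0.0341
tray [-0.1142  0.0082] -0.09540405273437358
pocket 1 rim (want -4,0) -2.4 -0.4 r 15.7 z 0.0927
pocket 2 rim (want -4,0) -3.6 0.6 r 16.1 z 0.0929
pocket 3 rim (want -4,0) -3.0 0.7 r 15.9 z 0.093
grip ((-0.1769755631685257, 0.011126494966447353), (0.03260752931237221, 0.13814425468444824), 84.76399230957031) 0.06749734868264806
bar ((-0.1400696337223053, -0.1417410671710968), (0.03213825076818466, 0.055628061294555664), 7.029698848724365)
```

View pics/p1.png

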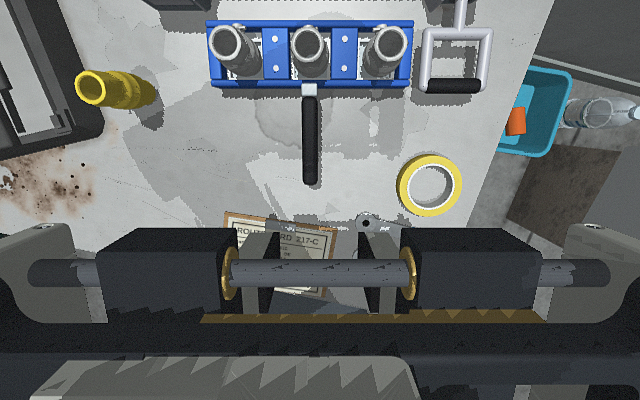

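Carrier out at grip x≈-0.204 with all valves upright. One last look at the cover and gauge before handing in.

```bash
python3 - <<'E'
from h import *
robot.servo_line([*tw(-.18,.0),.28],speed=.2)
wgrab('q1'); im,d,c,W=wl('q1'); X,Y=tf(W);Z=W[...,2]
hs=cv2.cvtColor(im,cv2.COLOR_RGB2HSV); o=(hs[...,0]<20)&(hs[...,0]>5)&(hs[...,1]>150)&(Z>.1)&(abs(Y-.148)<.05)
q=np.stack([X[o],Y[o]],-1); print('fin',cv2.minAreaRect(q.astype(np.float32)))
b=(im.max(2)<60)&(Z>.03)&(Z<.05)&(Y<-.115)&(Y>-.172)&(X>-.22)&(X<-.12);b[225:]=0;b=comp(b)
q=np.stack([X[b],Y[b]],-1); print('bar',cv2.minAreaRect(q.astype(np.float32)))
ct,a=carrier(im,d,c,W,vmax=225); print('tray',np.round(tf(ct),4),a-TY)
for k in (1,2,3): rim('q1',ct,a,k)
E
```

```text
fin ((-0.04869111627340317, 0.14717262983322144), (0.010848494246602058, 0.03360489010810852), 1.4998972415924072)
bar ((-0.14549855887889862, -0.14247673749923706), (0.014422832056879997, 0.05489163100719452), 0.22488418221473694)
tray [ 0.5569 -0.1521] size 0.2131 0.0616 yaw -16.72 zmed 0.0341
tray [-0.1143  0.0085] -0.12316741943359233
pocket 1 rim (want -4,0) -1.9 -0.3 r 15.8 z 0.0927
pocket 2 rim (want -4,0) -3.1 0.5 r 15.6 z 0.0929
pocket 3 rim (want -4,0) -2.6 0.3 r 15.9 z 0.0929
```

View pics/q1.png

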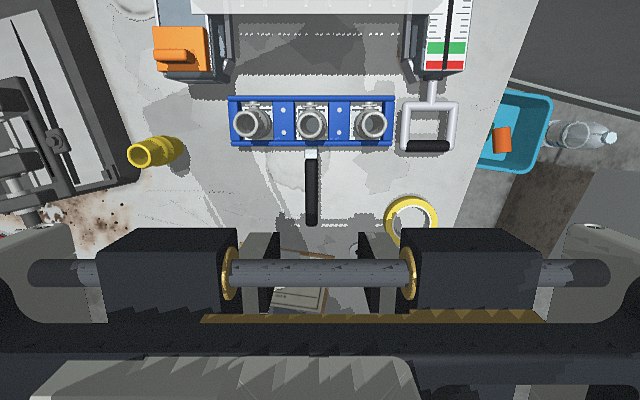

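Everything is in its end state: cover shut (180,48), handle in (430,130), and carrier out with three valves at (312,120).

```bash
python3 - <<'E'
from h import *
st(); robot.job_done(); print('done')
E
```

```text
t 116.42 p [ 0.4902 -0.1414  0.2781] w 0.496 F [-0.6  0.1 -0.7]
the job is handed in; nothing more can be done
done
```

I ran the whole job in order and handed it in at about 116 s of the 210 s allowed. The handover gives no verdict, so the results below are my own measurements.

- **Loading:** All three grey valves were on the bench. I stood each upright in its own pocket, stem towards the machine, with the carrier still in front.
- **Sliding in:** The carrier went home against the back stop, with the grip measured at x = -89 mm, y = 0.
- **Zeroing:** The cover went right back to its stop. The button went down about 6 mm to a hard stop, and the cover was shut again.
- **Gauge pull:** I held the gauge at about 58 mm (about 11 N) for over 2.6 s. The pointer showed in the green in the top view, and the handle then went back in.
- **Last look:**

| Item | Measured | Expected |
|---|---|---|
| Cover fin, x | -48.7 mm | -48 mm when shut |
| Handle bar, x | -145.5 mm | -145 mm when in |
| Carrier grip, x | about -204 mm | beyond -165 mm |
| Valve rims vs their place in the pocket | within about 2 mm, upright | within 12 mm |

The robot was clear of everything.

**What went wrong or disagreed:**
- My first slide-in stopped at about 39 N along the slot and about 50 N in all. The tray's rear rail had apparently caught the corner of the D-handle, and the grip bar slid 14 mm in the jaws. That was more than 40 N, but I took it as force through the fingers, not the gripper body.
- A second try stopped at about 22 N. I never settled why.
- Going in about 8 mm to the left and slightly lifted cleared the D-handle.
- One reading of the handle bar (-140 mm) disagreed with the rest. I put it down to dark pixels in the mask, and a repeat gave -145.5 mm.

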